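# Pack frozen fruit pucks from a self-closing cold box

## Robot

A 6-joint arm with a two-finger parallel gripper is mounted at the origin on the work surface. World frame = base frame: x ahead of the robot, y to its left, z up, the work surface at z = 0. Lengths are in m, angles in rad, forces in N, time in s.
With the tool pointing down it reaches from about 0.3 to 0.875 m from the base axis. Payload 6.4 kg.
Tool frame: the origin (TCP) lies at the very end of the fingers, on their centre line; the grasp point (between the pads) lies ctrl.grip_point_offset behind it (ctrl.grip_point_offset is the distance from the TCP to the grasp point, in m); z points along the fingers, x is the direction in which the jaws open and shut, and the axes are right-handed (so a half turn about z gives the same grasp; the last joint's range is limited). The gripper opens to 85 mm and grips with 20 to 120 N. Pads are 22 mm wide; open, the fingers measure 114 mm over their backs; the gripper's body (76 mm by 85 mm) begins 54 mm behind the grasp point. The pads swing forward as they close: fully open they stand 13 mm farther back than shut.
Start: joints at [0.93, 0.181, 1.607, -0, 1.354, -0.206], TCP at [0.242, 0.522, 0.231] pointing down, gripper open.
Joint ranges: [-2.99, 2.99], [-0.89, 2.07], [0.3, 2.58], [-1.14, 4.28], [0, 2.63], [-3.12, 3.12]. Speed limits (rad/s): [2.57, 2.57, 3.01, 3.14, 3.14, 3.14].

## Interface

Orientations are given as a unit quaternion [w, x, y, z].
In Python, from bench import get_obs, viewer, workorder, ctrl gives the robot as it stands. The module is installed in compiled form; this text tells all that it offers.
- The arm moves only by the tool move_arm, never from a script. Its argument "increments" is a list of rows, each an object of numbers: "tx", "ty", "tz": the shift along the tool's x, y, z in m; "turn": the turn about the tool's z in degrees. A call has 1 to 20 rows; each row is the pose to reach, as a shift and turn from the pose commanded when the call began, along the tool's axes at that moment; what a row does not reach only later rows make up. A row lasts 1/12 s, in which the tool goes at most 41.7 mm and 7.16 degrees, less where a joint would pass 70% of its speed; a pose out of reach is approached as far as the arm can. A call with a gripper value outside its range is refused whole. "gripper" is the opening, from 0 (shut) to 1 (fully open), set as the call begins (left out, the last holds). The fingers move at their own pace and stop on an object; the grip force is fixed at half the most. Time passes only in rows, so rows that repeat a pose let the fingers close. It gives the time, the measured TCP pose, the force and the opening at its end, in the units of the state.
- get_obs(): the state, without advancing time (a new reading comes with each control period).
- viewer.camera(name): name is "side" or "top"; returns (picture, depth): 400x640x3 uint8, red, green, blue; 400x640 float32, m along the optical axis (not along the pixel's ray), 0 where there is no reading.
- viewer.get_calibration(name): a dict with "intrinsics" (3x3 intrinsics, pixels), "origin" and "attitude" of the camera in the world. Camera axes: x right, y up, looking along -z (the intrinsics and any distortion apply to the point x, -y, -z); pixel columns grow to the right and rows downward; lengths in m; the calibration is good to about 2 mm. A picture is of the moment at which its call begins. get_calibration takes no time and is no camera call.
- workorder.hand_in(): hands the job in, once; it reports no verdict.
The state is a dict: "time_s": time; "q": joint angles; "dq": joint speeds; "joint_efforts": joint torques, N m; "eef_pos": TCP position; "eef_rot": TCP orientation; "wrist_force": force on the tool from outside, world axes, zero at the start; "torque": the same for the moment, N m; "opening": opening from 0.0 (shut) to 1.0 (fully open).
Only numpy, scipy, OpenCV 4.12 (cv2) and the standard library are available. Lean on these libraries where they do the work, as an engineer would, in place of code of your own. Each camera call takes 0.05 s, during which the arm holds its last target.

## Task

Prop the cold box's spring-closing sliding hatch open with the red wedge, then take every yellow frozen fruit puck out and lower them into the green carrier, upright and one to a well, with the hatch still propped. After that take the wedge away so the hatch closes fully, put the wedge in the open drawer and slide the drawer fully shut, leaving the metal can and the yellow tin where they stand.

Things in the scene. Friction and masses are not known exactly. Their poses are not given: they have to be found in the camera images.
- chest: Fixed steel cold box 330 x 400 x 180 mm. Origin: on its underside, 155 mm behind its front, mid-length; x away from the robot, y to the left along the hatch's travel. Opening in its top: x -85..155, y -175..-15 mm, inner floor at z 120. The robot's side of the top is a flat ledge (x -155..-85, z 180) with two black stop posts 12 mm square, 25 high, at x -143 and -97, their +y faces at y -114.
- hatch (a joint): Travel (m) of the clear sliding hatch along the box's +y: 0 shut, 0.185 end stop. A spring pulls it shut with 1.8 N (shut) to 4 N (open); let go, it shuts at once, about 0.2 m/s. Its plate reaches 13 mm above the box's top. Propped by the wedge it stays at about 0.155.
- hatch_handle (a point): Middle of the -y face of the hatch's blue upright paddle, 51 mm above the ledge. Push this face to the box's +y to open: e.g. with the end of the held wedge, its foot 36 to 42 mm above the ledge, over and past the posts; then set the wedge down. The paddle is 14 mm thick and 66 mm wide from 32 to 70 mm above the ledge; below that 22 mm wide, down to 4 mm, so it passes between the posts.
- prop_seat (a point): Point on the ledge where the centre of the wedge's foot stands when propping: the wedge's length along the box's y, one end of its foot against both stop posts, the other end held by the paddle. Axes as the box's.
- wedge: Red hard-rubber wedge, 0.35 kg, standing on its foot: 54 mm wide between flat upright sides (x), foot 84 mm long (y), tapering from both ends to 26 mm at the top, 70 mm high. Origin: centre of the foot. Grip it across x, about 45 mm above the foot, firmly (110 N does for pushing the hatch).
- carrier: Loose green tray 190 x 190 mm, 22 mm high, 0.9 kg, with four square wells 86 mm wide at 92 mm pitch, floor at z 8 mm, walls 14 mm high above the floor. Origin: centre of its underside. Small grips on its y ends.
- well0 (a point): Centre of the floor of the carrier's well 0; axes as the carrier's.
- well1 (a point): Centre of the floor of the carrier's well 1; axes as the carrier's.
- well2 (a point): Centre of the floor of the carrier's well 2; axes as the carrier's.
- well3 (a point): Centre of the floor of the carrier's well 3; axes as the carrier's.
- puck0: Yellow frozen fruit puck (2 to 4 are present), upright cylinder 56 mm across, 48 mm high, 0.11 kg, standing on the cold box's inner floor, seen through the hatch. Origin: centre of its underside.
- puck1: Yellow frozen fruit puck (2 to 4 are present), upright cylinder 56 mm across, 48 mm high, 0.11 kg, standing on the cold box's inner floor, seen through the hatch. Origin: centre of its underside.
- puck2: Yellow frozen fruit puck (2 to 4 are present), upright cylinder 56 mm across, 48 mm high, 0.11 kg, standing on the cold box's inner floor, seen through the hatch. Origin: centre of its underside.
- puck3: Yellow frozen fruit puck (2 to 4 are present), upright cylinder 56 mm across, 48 mm high, 0.11 kg, standing on the cold box's inner floor, seen through the hatch. Origin: centre of its underside.
- unit_drawer0 (a joint): How far the drawer is pulled out of the white drawer unit (m): 0 shut, starts 0.15 to 0.175. Moves freely (about 1 N friction).
- unit_drawer0_handle (a point): Middle of the drawer's steel bar handle, 35 mm in front of the drawer's face, 92 mm above the counter. Its x points into the unit (the shutting direction), y along the front.
- drawer_floor (a point): Centre of the drawer's inner floor, 22 mm above the counter; inside 215 mm (x) by 128 mm (y), walls 86 mm high. It moves with the drawer; axes as the handle's, whose point lies 164 mm from here in -x.
- unit: Fixed white drawer unit, 260 x 170 x 130 mm. Origin: centre of its underside; its front is at x -130 mm; with the drawer out, only the part in front of that is open from above.
- can: Metal can 74 mm across, 90 mm high (bystander). Leave it alone. Origin: centre of its underside.
- sugar_tin: Yellow tin 70 x 100 mm, 68 mm high, on top of the drawer unit (bystander). Leave it alone. Origin: centre of its underside.

How it is judged:
By the outcome, as a careful person would: the job done as asked, in the order asked, and still so for the second after the job is handed in, with the robot touching nothing.
Of puck0, puck1, puck2, puck3 only 2 to 4 are there at a start; the rules pass over those that are not, and their reading is None.
At some moment in a run one of carrier may be knocked a few centimetres aside while the robot is not near it.
It also fails if it takes over 210 s, if anything falls off the work surface, if the arm or the gripper's body presses on something with over 40 N, if the wrist force passes 120 N, or if a joint passes its speed limit or range.

## Working session

There is one attempt and no reset: what is moved stays moved. The work goes in short steps, Python scripts to look and compute and a tool call to move; the robot and the scene stay as the last step left them, time stands still between calls to the robot, and variables do not carry over. Pictures are saved under pics/ and viewed, and the job is handed in when it is done.

Besides the shell and the picture viewer there is one more tool, called after "Request:" as a command line: name --argument value ..., lists and objects as JSON in quotes. move_arm: Moves the arm, as the interface text tells. Its arguments: {"type":"object","properties":{"increments":{"type":"array"},"gripper":{"type":"number"}},"required":["increments"]}

```bash
mkdir -p pics; cat > h.py <<'E'
import numpy as np, cv2
from bench import get_obs, viewer, workorder, ctrl
def snap(name,fn):
    p,d=viewer.camera(name); cv2.imwrite('pics/'+fn+'.png',p[:,:,::-1]); np.savez('pics/'+fn+'.npz',p=p,d=d); return p,d
def R(cal):
    a=np.array(cal['attitude'],float)
    if a.shape==(3,3): return a
    from scipy.spatial.transform import Rotation as Ro
    a=a.ravel(); return Ro.from_quat([a[1],a[2],a[3],a[0]]).as_matrix()
def pts(name,d):
    c=viewer.get_calibration(name);K=np.array(c['intrinsics']);v,u=np.mgrid[0:d.shape[0],0:d.shape[1]]
    x=(u-K[0,2])/K[0,0]*d;y=(v-K[1,2])/K[1,1]*d
    return np.stack([x,-y,-d],-1)@R(c).T+np.array(c['origin'])
def ray(name,u,v,z):
    c=viewer.get_calibration(name);K=np.array(c['intrinsics'])
    r=R(c)@np.array([(u-K[0,2])/K[0,0],-(v-K[1,2])/K[1,1],-1]);o=np.array(c['origin'])
    return o+r*(z-o[2])/r[2]
E
python3 - <<'E'
from h import *
for n in('top','side'):
    p,d=snap(n,n+'0');c=viewer.get_calibration(n);print(c)
o=get_obs();print(o,ctrl.grip_point_offset)
E
```

```text
{'intrinsics': array([[440.37138578,   0.        , 323.71314363],
       [  0.        , 440.37138578, 190.61526853],
       [  0.        ,   0.        ,   1.        ]]), 'origin': array([ 0.43293805, -0.1231796 ,  1.50773686]), 'attitude': array([ 0.71602394,  0.03426336, -0.02196312, -0.69688834])}
{'intrinsics': array([[424.62997478,   0.        , 315.46423004],
       [  0.        , 424.62997478, 200.96609212],
       [  0.        ,   0.        ,   1.        ]]), 'origin': array([ 0.45174607, -1.03454732,  0.69280814]), 'attitude': array([ 0.8671681 ,  0.49535575, -0.03443059, -0.0381667 ])}
{'time_s': 0.1, 'q': array([ 9.29652148e-01,  1.81475028e-01,  1.60790443e+00, -4.19293061e-05,
        1.35380718e+00, -2.06253592e-01]), 'dq': array([ 7.50454634e-04, -3.41140340e-03, -2.90480660e-03,  1.01833849e-03,
        7.23005259e-05,  8.22721320e-04]), 'joint_efforts': array([ 2.90883472e-04, -4.45884168e+01, -3.52235663e+01, -3.57043536e-04,
        4.24791273e-03, -7.13246345e-05]), 'eef_pos': array([0.24192038, 0.52108036, 0.23047132]), 'eef_rot': array([ 3.01172565e-04,  8.43001203e-01,  5.37911086e-01, -7.38182668e-04]), 'wrist_force': array([-0.09504191,  0.15381662, -0.02560598]), 'torque': array([-0.03843905, -0.04122874,  0.00509394]), 'opening': 1.0022027839434908} 0.0187
```

View pics/top0.png

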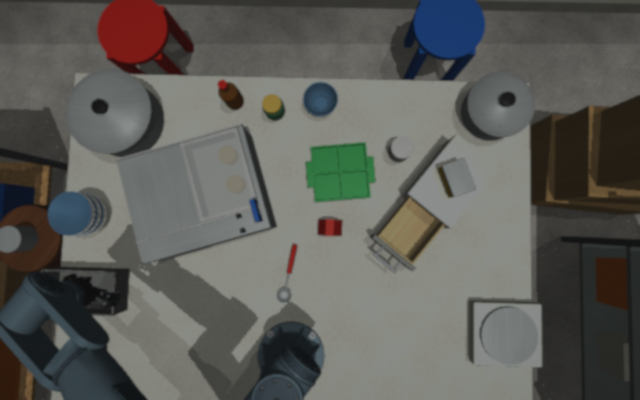

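View pics/side0.png

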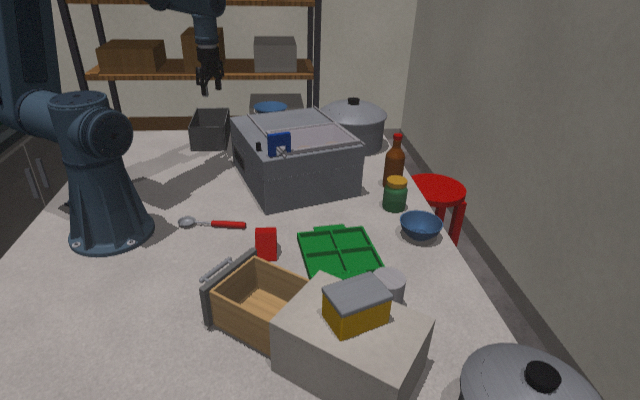

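```bash
python3 - <<'E'
from h import *
f=np.load('pics/top0.npz');p,d=f['p'],f['d'];P=pts('top',d)
cv2.imwrite('pics/crop1.png',cv2.resize(p[115:275,110:290][:,:,::-1],None,fx=4,fy=3.7,interpolation=cv2.INTER_CUBIC)[:600,:])
cv2.imwrite('pics/crop2.png',cv2.resize(p[120:290,290:490][:,:,::-1],None,fx=3.5,fy=3.5,interpolation=cv2.INTER_CUBIC)[:600,:])
# table z check
print('table',P[300,400],P[250,150])
hsv=cv2.cvtColor(p,cv2.COLOR_RGB2HSV)
z=P[...,2]
m=((z>0.165)&(z<0.2)).astype(np.uint8);m[:115]=0;m[275:]=0;m[:,:110]=0;m[:,290:]=0
m=cv2.morphologyEx(m,cv2.MORPH_CLOSE,np.ones((25,25)))
n,l,s,c=cv2.connectedComponentsWithStats(m);i=1+s[1:,4].argmax();ys,xs=np.where(l==i)
pix=np.stack([xs,ys],1).astype(np.float32);r=cv2.minAreaRect(pix);b=cv2.boxPoints(r);print('chest',r,b)
B=np.array([ray('top',u,v,0.18)[:2] for u,v in b]);print(B,np.linalg.norm(B-np.roll(B,1,0),axis=1),B.mean(0))
def comp(m):
    n,l,s,c=cv2.connectedComponentsWithStats(m.astype(np.uint8));
    return [(l==i) for i in range(1,n) if s[i,4]>40]
for nm,mk in(('green',(hsv[...,0]>50)&(hsv[...,0]<75)&(hsv[...,1]>150)),('red',((hsv[...,0]<8)|(hsv[...,0]>172))&(hsv[...,1]>150)),('blue',(hsv[...,0]>100)&(hsv[...,0]<125)&(hsv[...,1]>170))):
    for q in comp(mk):
        ys,xs=np.where(q);r=cv2.minAreaRect(np.stack([xs,ys],1).astype(np.float32));
        print(nm,q.sum(),r,'z',np.percentile(z[q],[5,50,95]),'mean',P[q].mean(0))
E
```

```text
table [ 0.19169604 -0.36106891  0.00381126] [0.34545605 0.4182955  0.18305555]
chest ((186.87791442871094, 173.1499786376953), (151.77272033691406, 133.66123962402344), 75.17352294921875) [[102.85365 116.89169]
 [232.06468  82.68878]
 [270.90216 229.40826]
 [141.69115 263.61118]]
[[0.74898284 0.5904537 ]
 [0.86605989 0.19440883]
 [0.41716773 0.05707162]
 [0.30398538 0.44226054]] [0.46902447 0.41298737 0.46943123 0.40147322] [0.58404896 0.32104867]
green 452 ((334.68572998046875, 153.35923767089844), (19.324085235595703, 59.0119514465332), 75.46554565429688) z [0.00324071 0.0088901  0.02109551] mean [ 0.68349501 -0.12659791  0.0162313 ]
red 4496 ((144.57215881347656, 35.659690856933594), (93.90821075439453, 71.84673309326172), 2.2457425594329834) z [-0.51355521 -0.30044272 -0.29154578] mean [ 1.23728108  0.73026731 -0.32301894]
red 65 ((223.0, 85.0), (8.0, 8.0), 90.0) z [0.1758217  0.1903408  0.19496086] mean [0.85491131 0.22092893 0.18762632]
red 312 ((329.5, 227.0), (14.0, 21.0), 90.0) z [0.02146982 0.06135349 0.0736333 ] mean [ 0.42879544 -0.1190548   0.06369593]
red 87 ((291.4705810546875, 258.3823547363281), (3.2539572715759277, 27.65863609313965), 12.528807640075684) z [0.01274175 0.01864332 0.02462365] mean [0.32182595 0.00575597 0.01880205]
blue 3785 ((445.3522644042969, 38.614532470703125), (74.71097564697266, 78.65697479248047), 1.5074357986450195) z [-0.37012768 -0.30032163 -0.29208576] mean [ 1.27428551 -0.59302955 -0.30539521]
blue 130 ((3.0, 201.5), (33.0, 6.0), 90.0) z [-0.39777641 -0.38930089 -0.38023438] mean [ 0.51183036  1.31712955 -0.38899546]
blue 69 ((255.3018798828125, 210.056640625), (19.23047637939453, 3.846095085144043), 74.05460357666016) z [0.23655662 0.24956518 0.25352918] mean [0.47129107 0.09491505 0.24826385]
```

View pics/crop1.png

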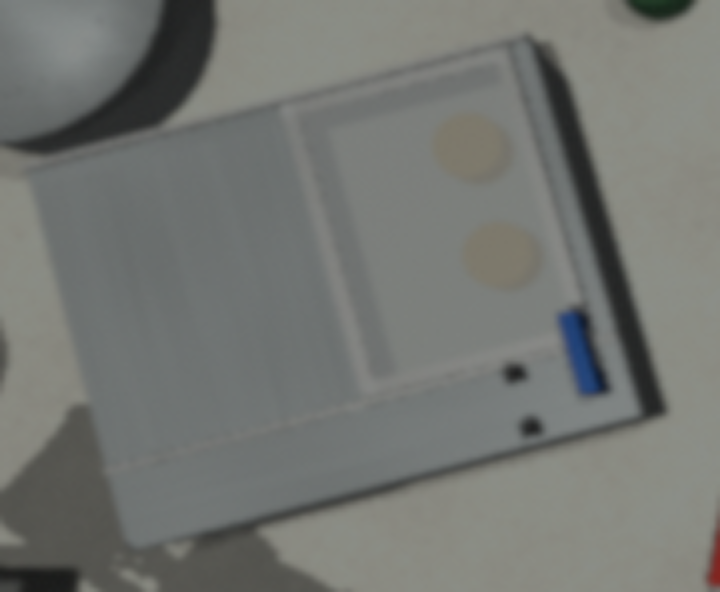

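View pics/crop2.png

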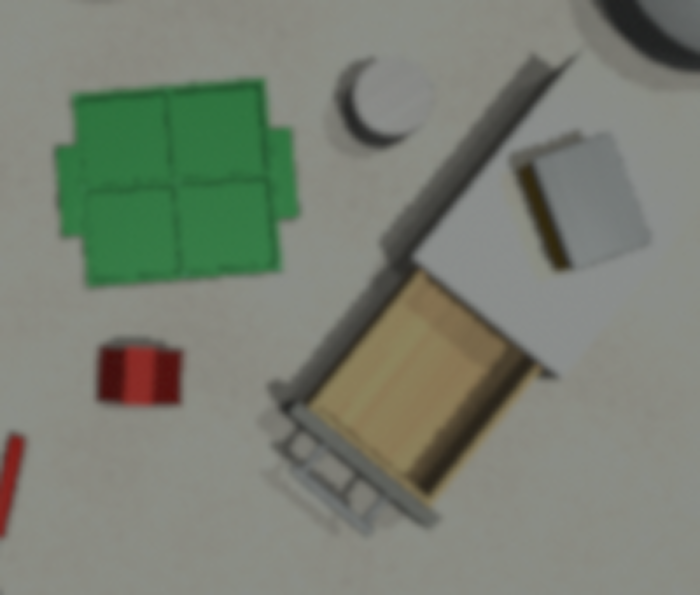

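```bash
cat > fit.py <<'E'
from h import *
from scipy.optimize import least_squares
def rectfit(Q,wx,wy,z,cam='top',g=None):
    pass
E
python3 - <<'E'
from h import *
f=np.load('pics/top0.npz');p,d=f['p'],f['d'];P=pts('top',d);z=P[...,2]
g=cv2.cvtColor(p,cv2.COLOR_RGB2GRAY).astype(float)
cor=[(242.5,125.3),(270,227),(142.5,262.3),(117.5,161)]
W=np.array([ray('top',u,v,0.18)[:2] for u,v in cor]);print(W)
print(np.linalg.norm(W-np.roll(W,-1,0),axis=1))
# refine each edge: depth step along normal
from scipy.ndimage import map_coordinates
L=[]
for i in range(4):
    a,b=np.array(cor[i]),np.array(cor[(i+1)%4]);t=(b-a)/np.linalg.norm(b-a);n=np.array([t[1],-t[0]])
    c=np.mean(cor,0)
    if n@(a-c)<0:n=-n
    ps=[]
    for s in np.linspace(.08,.92,50):
        o=a+s*(b-a);k=np.arange(-5,5,.1);X=o+k[:,None]*n
        zz=map_coordinates(z,[X[:,1],X[:,0]],order=1)
        j=np.where(zz<0.14)[0]
        if len(j) and j[0]>0: ps.append(X[j[0]])
    ps=np.array(ps);q=np.array([ray('top',u,v,0.18)[:2] for u,v in ps]) if len(ps) else []
    if len(ps)<5: print(i,'few');continue
    vx,vy,x0,y0=cv2.fitLine(q.astype(np.float32),cv2.DIST_HUBER,0,.001,.001).ravel()
    print(i,len(ps),np.degrees(np.arctan2(vy,vx)),x0,y0); L.append((vx,vy,x0,y0))
def X(a,b):
    A=np.array([[a[0],-b[0]],[a[1],-b[1]]]);s=np.linalg.solve(A,[b[2]-a[2],b[3]-a[3]]);return np.array([a[2]+s[0]*a[0],a[3]+s[0]*a[1]])
if len(L)==4:
    C=np.array([X(L[i-1],L[i]) for i in range(4)]);print(C,np.linalg.norm(C-np.roll(C,-1,0),axis=1),C.mean(0))
for nm,(u,v) in dict(post1=(110+514/4,115+372/3.7),post2=(110+531/4,115+427/3.7)).items(): print(nm,ray('top',u,v,.205))
print('paddle',ray('top',255.3,210.06,.25))
for c in((110+473/4,115+147/3.7),(110+502/4,115+256/3.7)): print('puck',ray('top',*c,.168))
E
```

```text
[[0.73299091 0.15631536]
 [0.42431114 0.06006228]
 [0.30795387 0.44005095]
 [0.61277359 0.53584087]]
[0.3233386  0.39740459 0.31951647 0.39811031]
0 50 17.55974 0.57005054 0.101755
1 50 -72.39063 0.3639859 0.24946934
2 50 17.427546 0.44581467 0.4872125
3 50 -72.49189 0.6888854 0.3249861
[[0.74212724 0.15620789]
 [0.42539895 0.05598066]
 [0.3027779  0.44231194]
 [0.6204202  0.54202276]] [0.33220825 0.4053243  0.33292475 0.4045562 ] [0.5226811 0.2991308]
post1 [0.45570397 0.1514104  0.205     ]
post2 [0.41220732 0.1369169  0.205     ]
paddle [0.47189334 0.09436767 0.25      ]
puck [0.64258818 0.19899551 0.168     ]
puck [0.55201687 0.17258093 0.168     ]
```

```bash
python3 - <<'E'
from h import *
th=np.radians(17.47);ex=np.array([np.cos(th),np.sin(th)]);ey=np.array([-np.sin(th),np.cos(th)])
O=np.array([.5227,.2991])-.01*ex;print('O',O)
for q in ([.4557,.1514],[.4122,.1369],[.4719,.0944],[.6426,.199],[.5520,.1726]):
    r=np.array(q)-O;print(r@ex,r@ey)
seat=O-.12*ex-.072*ey;print('seat',seat)
# side view posts/ paddle check
f=np.load('pics/top0.npz');p,d=f['p'],f['d'];P=pts('top',d)
# wedge: bright top
hsv=cv2.cvtColor(p,cv2.COLOR_RGB2HSV)
rm=(((hsv[...,0]<8)|(hsv[...,0]>172))&(hsv[...,1]>120)).astype(np.uint8);rm[:210]=0;rm[245:]=0;rm[:,:310]=0;rm[:,350:]=0
ys,xs=np.where(rm);print(cv2.minAreaRect(np.stack([xs,ys],1).astype(np.float32)),rm.sum())
print(hsv[214:240,312:346,2][::2,::1]*rm[214:240,312:346][::2])
cv2.imwrite('pics/crop3.png',cv2.resize(p[205:250,305:355][:,:,::-1],None,fx=13,fy=13,interpolation=cv2.INTER_CUBIC))
f2=np.load('pics/side0.npz');cv2.imwrite('pics/crop4.png',cv2.resize(f2['p'][215:275,235:300][:,:,::-1],None,fx=10,fy=10,interpolation=cv2.INTER_CUBIC))
E
```

```text
O [0.51316126 0.29609794]
-0.09825006032348718 -0.12077340121053719
-0.14409658373606374 -0.12154560000622935
-0.09990906157943251 -0.1800075781258348
0.09431886490934277 -0.1314775609007102
-2.7592662389705775e-05 -0.12946114237637937
seat [0.42031121 0.19139422]
((329.5, 227.0), (16.0, 21.0), 90.0) 329
[[  0   0   0   0   0   0   0   0   0   0   0   0   0   0   0   0   0   0
    0   0   0   0   0   0   0   0   0   0   0   0   0   0   0   0]
 [  0   0   0   0   0   0   0   0   0   0   0   0   0   0   0   0   0   0
    0   0   0   0   0   0   0   0   0   0   0   0   0   0   0   0]
 [  0   0   0   0   0   0   0   0   0   0   0   0   0   0   0   0   0   0
    0   0   0   0   0   0   0   0   0   0   0   0   0   0   0   0]
 [  0   0   0   0   0   0   0   0  71  69  69  69  73  90 117 131 135 133
  133 132 131 123 105  90  85  85   0   0   0   0   0   0   0   0]
 [  0   0   0   0   0   0   0  73  69  67  68  69  74  95 121 135 138 138
  138 138 134 124 105  89  84  84  84  84  85   0   0   0   0   0]
 [  0   0   0   0   0   0   0  72  68  67  68  69  75  95 121 134 137 138
  138 137 134 1
[... 339 characters left out ...]
   0   0   0   0   0   0  69  68  67  68  69  80 102 125 135 138 138
  138 137 132 117  99  86  84  83  83  84  86   0   0   0   0   0]
 [  0   0   0   0   0   0   0  69  67  68  68  70  83 108 127 136 138 138
  138 137 131 114  96  86  84  83  83  83  87   0   0   0   0   0]
 [  0   0   0   0   0   0   0   0   0   0   0   0  90 111 128 135 137 136
  137 137 130 113  95  87  86  85  85  86  89   0   0   0   0   0]
 [  0   0   0   0   0   0   0   0   0   0   0   0   0   0   0   0   0   0
    0   0   0   0   0   0   0   0   0   0   0   0   0   0   0   0]
 [  0   0   0   0   0   0   0   0   0   0   0   0   0   0   0   0   0   0
    0   0   0   0   0   0   0   0   0   0   0   0   0   0   0   0]]
```

View pics/crop3.png

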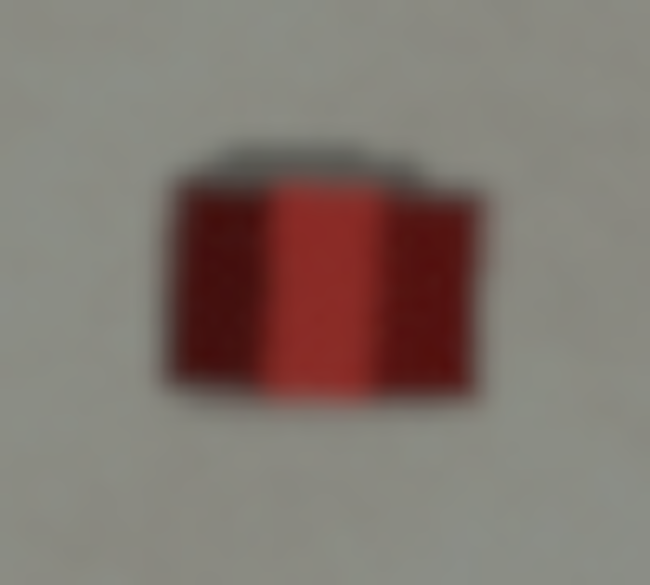

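View pics/crop4.png

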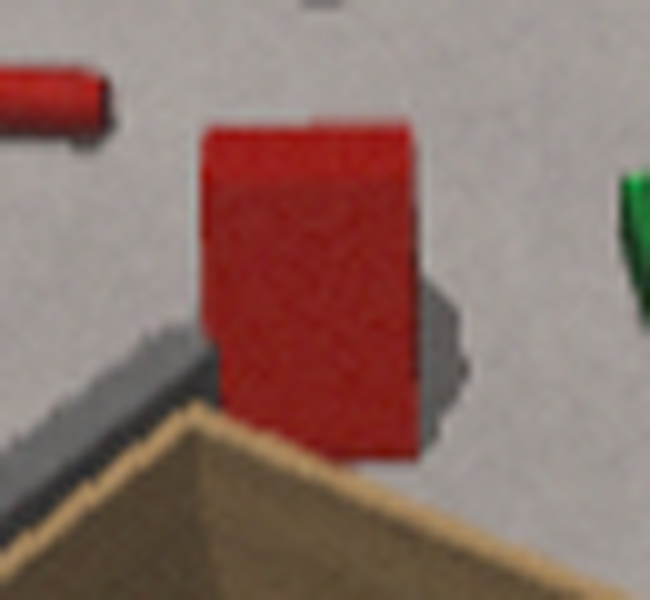

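```bash
python3 - <<'E'
from h import *
f=np.load('pics/top0.npz')['p'];g=np.load('pics/side0.npz')['p']
a=cv2.resize(f[190:245,225:280][:,:,::-1],None,fx=7,fy=7,interpolation=cv2.INTER_CUBIC)
b=cv2.resize(g[120:175,245:300][:,:,::-1],None,fx=7,fy=7,interpolation=cv2.INTER_CUBIC)
cv2.imwrite('pics/crop5.png',np.hstack([a,b]))
E
```

```text
(no output)
```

View pics/crop5.png

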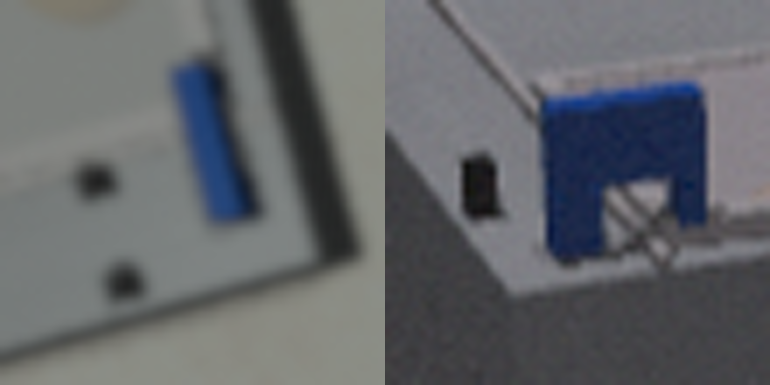

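```bash
python3 - <<'E'
from h import *
def r(x,y,z): return ray('top',305+x/13-.5+.04,205+y/13-.5+.04,z)[:2]
b=[r(178,185,0),r(165,385,0),r(475,392,0),r(487,195,0)];t=[r(275,183,.07),r(260,402,.07),r(378,402,.07),r(386,182,.07)]
for q in(b,t):
    q=np.array(q);print(q,q.mean(0),np.linalg.norm(q-np.roll(q,-1,0),axis=1))
    print([np.degrees(np.arctan2(*(q[i]-q[j])[::-1])) for i,j in((0,1),(3,2))],[np.degrees(np.arctan2(*(q[i]-q[j])[::-1])) for i,j in((0,3),(1,2))])
# drawer, carrier corners via crop2 (3.5x, offset 290,120)
def s(x,y,z): return ray('top',290+(x+.5)/3.5-.5,120+(y+.5)/3.5-.5,z)[:2]
c=np.array([s(73,96,.022),s(263,80,.022),s(281,269,.022),s(88,286,.022)]);print('carrier',c,c.mean(0),np.linalg.norm(c-np.roll(c,-1,0),axis=1))
print('ctr',s(175,184,.022), 'angles',[np.degrees(np.arctan2(*(c[i]-c[j])[::-1])) for i,j in((0,1),(3,2),(0,3),(1,2))])
u=np.array([s(415,265,.13),s(555,378,.13)]);print('unit front',u,np.linalg.norm(u[0]-u[1]))
dr=np.array([s(275,385,.11),s(435,522,.11)]);print('drawer face',dr,np.linalg.norm(dr[0]-dr[1]))
print('can',s(393,96,.09)); print('handle ends',s(275,445,.092),s(368,525,.092))
print('tin',[s(*k,.198) for k in((525,150),(610,133),(650,240),(565,268))])
E
```

```text
[[ 0.45574777 -0.07920775]
 [ 0.4033291  -0.07730246]
 [ 0.40378252 -0.1585667 ]
 [ 0.45535771 -0.16044952]] [ 0.42955428 -0.11888161] [0.05245328 0.08126551 0.05160955 0.0812427 ]
[np.float64(-2.081650990549312), np.float64(-2.0907276782890554)] [np.float64(89.72491570128491), np.float64(90.3196804609215)]
[[ 0.45585723 -0.10555006]
 [ 0.40114252 -0.10329776]
 [ 0.40197065 -0.13277136]
 [ 0.45687138 -0.13335176]] [ 0.42896044 -0.11874273] [0.05476105 0.02948524 0.0549038  0.02782019]
[np.float64(-2.357222687970862), np.float64(-0.6056934657445247)] [np.float64(92.08910209023378), np.float64(91.60943240251143)]
carrier [[ 0.69888124 -0.04643764]
 [ 0.71922763 -0.23111664]
 [ 0.53521426 -0.25219471]
 [ 0.51380876 -0.06651465]] [ 0.61678297 -0.14906591] [0.18579641 0.18521664 0.18690981 0.1861583 ]
ctr [ 0.6150752  -0.14799108] angles [np.float64(96.2870145762639), np.float64(96.57612402893625), np.float64(6.191342949088804), np.float64(6.534546154868294)]
unit front [[ 0.53454454 -0.3622149 ]
 [ 0.43739527 -0.48720466]] 0.15830483470901338
drawer face [[ 0.42417699 -0.24118429]
 [ 0.30614877 -0.38638617]] 0.18712094196558765
can [ 0.69407332 -0.34685481]
handle ends [ 0.36963657 -0.24377605] [ 0.30005331 -0.32930935]
tin [array([ 0.63037543, -0.44273358]), array([ 0.64683652, -0.51483356]), array([ 0.55607111, -0.54880632]), array([ 0.53035349, -0.47718043])]
```

```bash
cat >> h.py <<'E'
def go(x,y,z,yaw):
    o=get_obs();w,a,b,c=o['eef_rot']
    from scipy.spatial.transform import Rotation as Ro
    M=Ro.from_quat([a,b,c,w]).as_matrix();dl=M.T@(np.array([x,y,z])-o['eef_pos'])
    cy=np.degrees(np.arctan2(M[1,0],M[0,0]));t=(cy-yaw+90)%180-90
    print('pos',o['eef_pos'].round(4),'yaw',cy.round(2),'tiltz',M[:,2].round(4),'q6',o['q'][5].round(2),'F',o['wrist_force'].round(1),'op',round(o['opening'],3),'t',o['time_s'])
    print('tx %.4f ty %.4f tz %.4f turn %.2f'%(*dl,t))
E
python3 -c "
from h import *
go(.4293,-.1188,.20,0)"
```

```text
pos [0.2419 0.5211 0.2305] yaw 65.08 tiltz [-9.0e-04 -1.3e-03 -1.0e+00] q6 -0.21 F [-0.1  0.2 -0. ] op 1.002 t 0.1
tx -0.5013 ty 0.4395 tz 0.0311 turn 65.08
```

Request:
move_arm --increments '[{"tz": -0.04},{"tz": -0.08},{"tz": -0.1},{"tx": -0.501,"ty": 0.44,"tz": -0.1,"turn": 65},{"tx": -0.501,"ty": 0.44,"tz": -0.1,"turn": 65},{"tx": -0.501,"ty": 0.44,"tz": -0.1,"turn": 65},{"tx": -0.501,"ty": 0.44,"tz": -0.1,"turn": 65},{"tx": -0.501,"ty": 0.44,"tz": -0.1,"turn": 65},{"tx": -0.501,"ty": 0.44,"tz": -0.1,"turn": 65},{"tx": -0.501,"ty": 0.44,"tz": -0.1,"turn": 65},{"tx": -0.501,"ty": 0.44,"tz": -0.1,"turn": 65},{"tx": -0.501,"ty": 0.44,"tz": -0.1,"turn": 65},{"tx": -0.501,"ty": 0.44,"tz": -0.1,"turn": 65},{"tx": -0.501,"ty": 0.44,"tz": -0.1,"turn": 65},{"tx": -0.501,"ty": 0.44,"tz": -0.1,"turn": 65},{"tx": -0.501,"ty": 0.44,"tz": -0.1,"turn": 65},{"tx": -0.501,"ty": 0.44,"tz": -0.1,"turn": 65},{"tx": -0.501,"ty": 0.44,"tz": -0.1,"turn": 65},{"tx": -0.501,"ty": 0.44,"tz": -0.1,"turn": 65},{"tx": -0.501,"ty": 0.44,"tz": -0.1,"turn": 65}]' --gripper 1

```text
validation failed for argument at $.in...
```

Request:
move_arm --increments '[{"tz": 0},{"tz": 0},{"tz": 0}]'

```text
validation failed for argument at $.in...
```

```bash
python3 -c "
from h import *
go(.4293,-.1188,.026,0)"
```

```text
pos [0.2419 0.5211 0.2305] yaw 65.08 tiltz [-9.0e-04 -1.3e-03 -1.0e+00] q6 -0.21 F [-0.1  0.2 -0. ] op 1.002 t 0.1
tx -0.5011 ty 0.4396 tz 0.2051 turn 65.08
```

Request:
move_arm --increments '[{"tx": 0.0,"ty": 0.0,"tz": -0.04,"turn": 0.0}]'

```text
time_s: 0.18
eef_pos: [0.2394, 0.5175, 0.2626]
eef_rot: [0.003, 0.843, 0.538, -0.008]
wrist_force: [-0.3, 0.4, -1.8]
opening: 0.998
```

Request:
move_arm --increments '[{"tx": 0,"ty": 0,"tz": -0.04,"turn": 0},{"tx": -0.501,"ty": 0.44,"tz": -0.06,"turn": 65},{"tx": -0.501,"ty": 0.44,"tz": -0.06,"turn": 65},{"tx": -0.501,"ty": 0.44,"tz": -0.06,"turn": 65},{"tx": -0.501,"ty": 0.44,"tz": -0.06,"turn": 65},{"tx": -0.501,"ty": 0.44,"tz": -0.06,"turn": 65},{"tx": -0.501,"ty": 0.44,"tz": -0.06,"turn": 65},{"tx": -0.501,"ty": 0.44,"tz": -0.06,"turn": 65},{"tx": -0.501,"ty": 0.44,"tz": -0.06,"turn": 65},{"tx": -0.501,"ty": 0.44,"tz": -0.06,"turn": 65},{"tx": -0.501,"ty": 0.44,"tz": -0.06,"turn": 65},{"tx": -0.501,"ty": 0.44,"tz": -0.06,"turn": 65},{"tx": -0.501,"ty": 0.44,"tz": -0.06,"turn": 65},{"tx": -0.501,"ty": 0.44,"tz": -0.06,"turn": 65},{"tx": -0.501,"ty": 0.44,"tz": -0.06,"turn": 65},{"tx": -0.501,"ty": 0.44,"tz": -0.06,"turn": 65},{"tx": -0.501,"ty": 0.44,"tz": -0.06,"turn": 65},{"tx": -0.501,"ty": 0.44,"tz": -0.06,"turn": 65},{"tx": -0.501,"ty": 0.44,"tz": -0.06,"turn": 65},{"tx": -0.501,"ty": 0.44,"tz": -0.06,"turn": 65}]' --gripper 1

```text
time_s: 1.85
eef_pos: [0.4298, -0.1179, 0.3307]
eef_rot: [-0.001, 1.0, 0.0, -0.001]
wrist_force: [-0.1, 0.8, -0.2]
opening: 1.004
```

Request:
move_arm --increments '[{"tx": 0,"ty": 0,"tz": 0,"turn": 0},{"tx": 0,"ty": 0,"tz": 0,"turn": 0},{"tx": 0,"ty": 0,"tz": 0,"turn": 0},{"tx": 0,"ty": 0,"tz": 0,"turn": 0}]'

```text
time_s: 2.18
eef_pos: [0.4302, -0.1172, 0.3315]
eef_rot: [0.0, 1.0, 0.002, 0.0]
wrist_force: [0.4, 0.5, 0.6]
opening: 1.003
```

```bash
python3 -c "
from h import *
go(.4293,-.1188,.026,0)"
```

```text
pos [ 0.4302 -0.1172  0.3315] yaw 0.19 tiltz [ 5.e-04 -3.e-04 -1.e+00] q6 -0.54 F [0.4 0.5 0.6] op 1.003 t 2.1833
tx -0.0011 ty 0.0015 tz 0.3055 turn 0.19
```

Request:
move_arm --increments '[{"tx": -0.001,"ty": 0.0015,"tz": 0.305,"turn": 0},{"tx": -0.001,"ty": 0.0015,"tz": 0.305,"turn": 0},{"tx": -0.001,"ty": 0.0015,"tz": 0.305,"turn": 0},{"tx": -0.001,"ty": 0.0015,"tz": 0.305,"turn": 0},{"tx": -0.001,"ty": 0.0015,"tz": 0.305,"turn": 0},{"tx": -0.001,"ty": 0.0015,"tz": 0.305,"turn": 0},{"tx": -0.001,"ty": 0.0015,"tz": 0.305,"turn": 0},{"tx": -0.001,"ty": 0.0015,"tz": 0.305,"turn": 0},{"tx": -0.001,"ty": 0.0015,"tz": 0.305,"turn": 0},{"tx": -0.001,"ty": 0.0015,"tz": 0.305,"turn": 0},{"tx": -0.001,"ty": 0.0015,"tz": 0.305,"turn": 0}]'

```text
time_s: 3.1
eef_pos: [0.4306, -0.1203, 0.0278]
eef_rot: [0.001, 1.0, 0.001, 0.001]
wrist_force: [0.6, -0.7, 0.3]
opening: 1.0
```

Request:
move_arm --increments '[{"tx": 0,"ty": 0,"tz": 0,"turn": 0},{"tx": 0,"ty": 0,"tz": 0,"turn": 0},{"tx": 0,"ty": 0,"tz": 0,"turn": 0},{"tx": 0,"ty": 0,"tz": 0,"turn": 0},{"tx": 0,"ty": 0,"tz": 0,"turn": 0},{"tx": 0,"ty": 0,"tz": 0,"turn": 0},{"tx": 0,"ty": 0,"tz": 0,"turn": 0},{"tx": 0,"ty": 0,"tz": 0,"turn": 0},{"tx": 0,"ty": 0,"tz": 0,"turn": 0},{"tx": 0,"ty": 0,"tz": 0,"turn": 0},{"tx": 0,"ty": 0,"tz": 0,"turn": 0},{"tx": 0,"ty": 0,"tz": 0,"turn": 0}]' --gripper 0

```text
time_s: 4.1
eef_pos: [0.4302, -0.1203, 0.0279]
eef_rot: [0.001, 1.0, 0.001, 0.001]
wrist_force: [-1.5, -0.2, 8.6]
opening: 0.627
```

```bash
cat >> h.py <<'E'
th=np.radians(17.47);ex=np.array([np.cos(th),np.sin(th)]);ey=np.array([-np.sin(th),np.cos(th)])
O=np.array([.5128,.2953])
def ch(x,y): return O+x*ex+y*ey
E
python3 -c "
from h import *
print(ch(-.12,-.255))
go(*ch(-.12,-.255),.248,17.47)"
```

```text
[0.47488772 0.01603729]
pos [ 0.4302 -0.1203  0.0279] yaw 0.1 tiltz [ 0.0021 -0.0014 -1.    ] q6 -0.54 F [-1.5 -0.2  8.6] op 0.627 t 4.1
tx 0.0453 ty -0.1360 tz -0.2202 turn -17.37
```

Request:
move_arm --increments '[{"tx": 0,"ty": 0,"tz": -0.02,"turn": 0},{"tx": 0,"ty": 0,"tz": -0.05,"turn": 0},{"tx": 0,"ty": 0,"tz": -0.09,"turn": 0},{"tx": 0,"ty": 0,"tz": -0.13,"turn": 0},{"tx": 0,"ty": 0,"tz": -0.17,"turn": 0},{"tx": 0,"ty": 0,"tz": -0.21,"turn": 0},{"tx": 0,"ty": 0,"tz": -0.22,"turn": 0},{"tx": 0.045,"ty": -0.136,"tz": -0.22,"turn": -17.4},{"tx": 0.045,"ty": -0.136,"tz": -0.22,"turn": -17.4},{"tx": 0.045,"ty": -0.136,"tz": -0.22,"turn": -17.4},{"tx": 0.045,"ty": -0.136,"tz": -0.22,"turn": -17.4},{"tx": 0.045,"ty": -0.136,"tz": -0.22,"turn": -17.4},{"tx": 0.045,"ty": -0.136,"tz": -0.22,"turn": -17.4},{"tx": 0.045,"ty": -0.136,"tz": -0.22,"turn": -17.4}]'

```text
time_s: 5.27
eef_pos: [0.4734, 0.0162, 0.2456]
eef_rot: [-0.0, 0.988, 0.152, -0.001]
wrist_force: [0.6, -0.4, -3.4]
opening: 0.625
```

```bash
python3 -c "
from h import *
snap('side','side1');p,d=snap('top','top1')
f=np.load('pics/side1.npz')['p']
a=cv2.resize(p[185:245,240:320][:,:,::-1],None,fx=5,fy=5,interpolation=cv2.INTER_CUBIC)
b=cv2.resize(f[110:200,230:350][:,:,::-1],None,fx=5,fy=5,interpolation=cv2.INTER_CUBIC)
cv2.imwrite('pics/c6.png',b);cv2.imwrite('pics/c7.png',a)
go(*ch(-.12,-.255),.248,17.47)"
```

```text
pos [0.4736 0.0156 0.2459] yaw 17.41 tiltz [-9.e-04 -1.e-04 -1.e+00] q6 -0.52 F [ 0.3 -0.7 -4.2] op 0.627 t 5.3667
tx 0.0014 ty -0.0001 tz -0.0021 turn -0.06
```

View pics/c6.png

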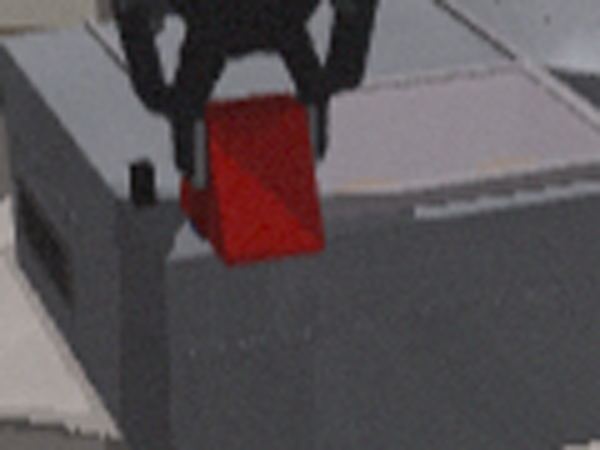

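View pics/c7.png

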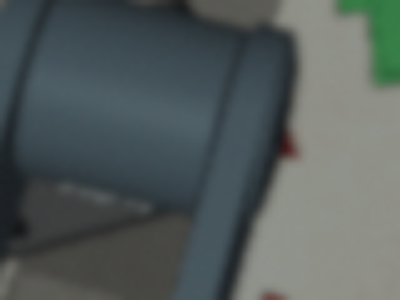

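Request:
move_arm --increments '[{"tx": 0.001,"ty": -0.01,"tz": -0.0015,"turn": 0},{"tx": 0.001,"ty": -0.02,"tz": -0.0015,"turn": 0},{"tx": 0.001,"ty": -0.03,"tz": -0.0015,"turn": 0},{"tx": 0.001,"ty": -0.04,"tz": -0.0015,"turn": 0},{"tx": 0.001,"ty": -0.05,"tz": -0.0015,"turn": 0},{"tx": 0.001,"ty": -0.062,"tz": -0.0015,"turn": 0},{"tx": 0.001,"ty": -0.074,"tz": -0.0015,"turn": 0},{"tx": 0.001,"ty": -0.086,"tz": -0.0015,"turn": 0},{"tx": 0.001,"ty": -0.098,"tz": -0.0015,"turn": 0},{"tx": 0.001,"ty": -0.11,"tz": -0.0015,"turn": 0},{"tx": 0.001,"ty": -0.122,"tz": -0.0015,"turn": 0},{"tx": 0.001,"ty": -0.134,"tz": -0.0015,"turn": 0},{"tx": 0.001,"ty": -0.146,"tz": -0.0015,"turn": 0},{"tx": 0.001,"ty": -0.158,"tz": -0.0015,"turn": 0},{"tx": 0.001,"ty": -0.17,"tz": -0.0015,"turn": 0},{"tx": 0.001,"ty": -0.18,"tz": -0.0015,"turn": 0},{"tx": 0.001,"ty": -0.19,"tz": -0.0015,"turn": 0},{"tx": 0.001,"ty": -0.19,"tz": -0.0015,"turn": 0},{"tx": 0.001,"ty": -0.19,"tz": -0.0015,"turn": 0}]'

```text
time_s: 6.95
eef_pos: [0.4174, 0.1985, 0.2478]
eef_rot: [0.0, 0.988, 0.153, -0.0]
wrist_force: [-1.0, -3.5, -1.3]
opening: 0.624
```

```bash
python3 -c "
from h import *
p,d=snap('side','side2')
b=cv2.resize(p[90:200,220:370][:,:,::-1],None,fx=5,fy=5,interpolation=cv2.INTER_CUBIC)
cv2.imwrite('pics/c8.png',b)
go(*ch(-.12,-.065),.208,17.47)
r=get_obs()['eef_pos'][:2]-O;print(r@ex,r@ey)"
```

```text
pos [0.4175 0.1981 0.2478] yaw 17.55 tiltz [-4.e-04 -3.e-04 -1.e+00] q6 -0.12 F [-0.  -3.7 -1.6] op 0.625 t 7.0
tx 0.0001 ty 0.0009 tz 0.0398 turn 0.08
-0.12006311386691922 -0.06412776512994059
```

View pics/c8.png

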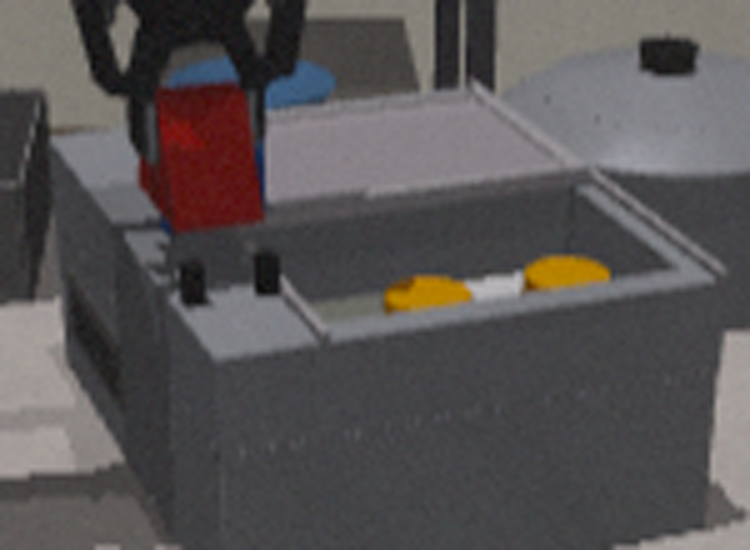

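Request:
move_arm --increments '[{"tx": 0,"ty": 0,"tz": 0.01,"turn": 0},{"tx": 0,"ty": 0,"tz": 0.02,"turn": 0},{"tx": 0,"ty": 0,"tz": 0.03,"turn": 0},{"tx": 0,"ty": 0,"tz": 0.035,"turn": 0},{"tx": 0,"ty": 0,"tz": 0.039,"turn": 0},{"tx": 0,"ty": 0,"tz": 0.039,"turn": 0},{"tx": 0,"ty": 0,"tz": 0.039,"turn": 0}]'

```text
time_s: 7.58
eef_pos: [0.4172, 0.1975, 0.2081]
eef_rot: [0.0, 0.988, 0.152, -0.001]
wrist_force: [-1.4, -4.1, -3.8]
opening: 0.624
```

```bash
python3 -c "
from h import *
p,d=snap('side','side3')
b=cv2.resize(p[90:200,220:370][:,:,::-1],None,fx=5,fy=5,interpolation=cv2.INTER_CUBIC)
cv2.imwrite('pics/c9.png',b)
go(*ch(-.12,-.065),.208,17.47)
r=get_obs()['eef_pos'][:2]-O;print(r@ex,r@ey)"
```

```text
pos [0.4172 0.1976 0.2081] yaw 17.48 tiltz [-2.e-03 -6.e-04 -1.e+00] q6 -0.12 F [-1.8 -4.1 -3.2] op 0.62 t 7.6333
tx 0.0005 ty 0.0005 tz 0.0001 turn 0.01
-0.12053798117105001 -0.0645335463013611
```

View pics/c9.png

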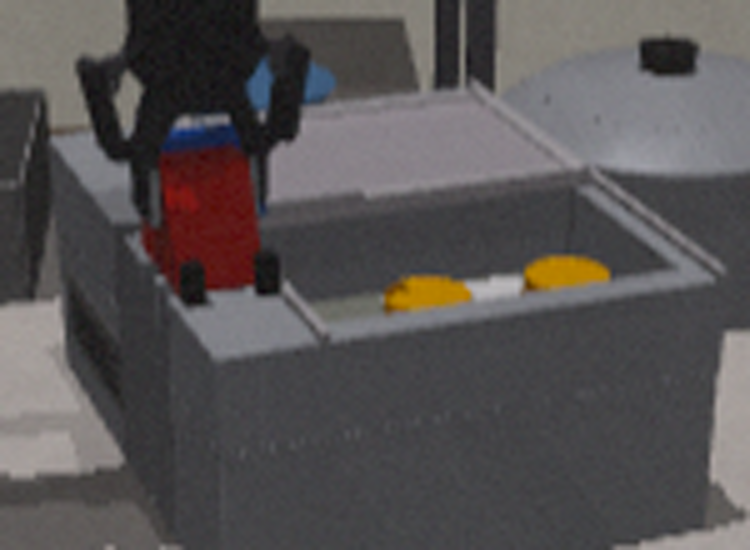

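Request:
move_arm --increments '[{"tx": 0,"ty": 0.002,"tz": 0.001,"turn": 0},{"tx": 0,"ty": 0.004,"tz": 0.001,"turn": 0},{"tx": 0,"ty": 0.006,"tz": 0.001,"turn": 0},{"tx": 0,"ty": 0.006,"tz": 0.001,"turn": 0},{"tx": 0,"ty": 0.006,"tz": 0.001,"turn": 0}]'

```text
time_s: 8.05
eef_pos: [0.42, 0.1919, 0.208]
eef_rot: [0.0, 0.988, 0.152, 0.0]
wrist_force: [-0.8, -4.4, 0.0]
opening: 0.624
```

Request:
move_arm --increments '[{"tx": 0,"ty": 0.001,"tz": 0,"turn": 0},{"tx": 0,"ty": 0.002,"tz": 0,"turn": 0},{"tx": 0,"ty": 0.003,"tz": 0,"turn": 0},{"tx": 0,"ty": 0.003,"tz": 0,"turn": 0},{"tx": 0,"ty": 0.003,"tz": 0,"turn": 0}]'

```text
time_s: 8.47
eef_pos: [0.4202, 0.1913, 0.2082]
eef_rot: [-0.002, 0.988, 0.152, 0.0]
wrist_force: [-4.2, 7.0, 4.1]
opening: 0.626
```

Request:
move_arm --increments '[{"tx": 0,"ty": -0.001,"tz": 0,"turn": 0},{"tx": 0,"ty": -0.001,"tz": 0,"turn": 0},{"tx": 0,"ty": -0.001,"tz": 0,"turn": 0},{"tx": 0,"ty": -0.001,"tz": 0,"turn": 0},{"tx": 0,"ty": -0.001,"tz": 0,"turn": 0},{"tx": 0,"ty": -0.001,"tz": 0,"turn": 0},{"tx": 0,"ty": -0.001,"tz": 0,"turn": 0},{"tx": 0,"ty": -0.001,"tz": 0,"turn": 0},{"tx": 0,"ty": -0.001,"tz": 0,"turn": 0},{"tx": 0,"ty": -0.001,"tz": 0,"turn": 0}]' --gripper 1

```text
time_s: 9.3
eef_pos: [0.4203, 0.1902, 0.2078]
eef_rot: [0.0, 0.988, 0.152, 0.0]
wrist_force: [0.4, 0.6, -0.9]
opening: 1.001
```

```bash
python3 -c "
from h import *
p,d=snap('side','side4')
b=cv2.resize(p[90:200,220:370][:,:,::-1],None,fx=5,fy=5,interpolation=cv2.INTER_CUBIC)
cv2.imwrite('pics/c10.png',b)
go(*ch(-.12,-.065),.208,17.47)
"
```

```text
pos [0.4203 0.1903 0.2078] yaw 17.49 tiltz [-0.  0. -1.] q6 -0.14 F [ 0.4 -0.4  0.5] op 0.997 t 9.35
tx -0.0002 ty -0.0074 tz -0.0002 turn 0.02
```

View pics/c10.png

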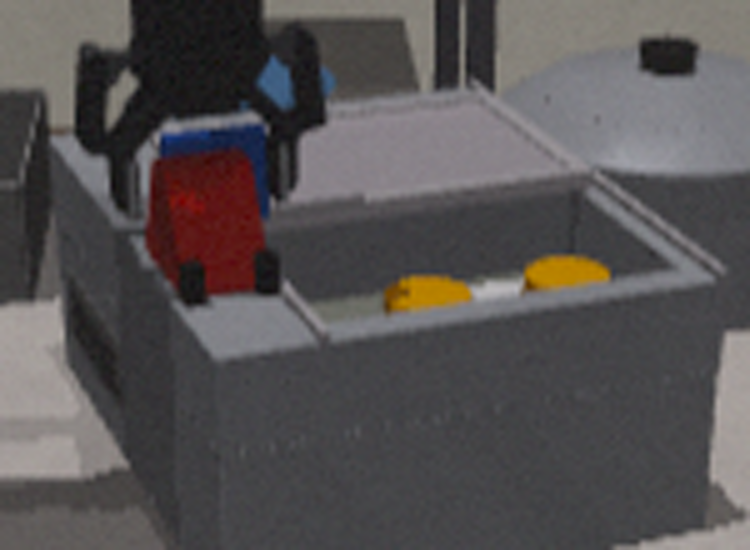

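Request:
move_arm --increments '[{"tx": 0,"ty": 0,"tz": -0.03,"turn": 0},{"tx": 0,"ty": 0,"tz": -0.07,"turn": 0},{"tx": 0,"ty": 0,"tz": -0.11,"turn": 0},{"tx": 0,"ty": 0,"tz": -0.15,"turn": 0},{"tx": 0,"ty": 0.42,"tz": -0.15,"turn": 0},{"tx": 0,"ty": 0.42,"tz": -0.15,"turn": 0},{"tx": 0,"ty": 0.42,"tz": -0.15,"turn": 0},{"tx": 0,"ty": 0.42,"tz": -0.15,"turn": 0},{"tx": 0,"ty": 0.42,"tz": -0.15,"turn": 0},{"tx": 0,"ty": 0.42,"tz": -0.15,"turn": 0},{"tx": 0,"ty": 0.42,"tz": -0.15,"turn": 0},{"tx": 0,"ty": 0.42,"tz": -0.15,"turn": 0},{"tx": 0,"ty": 0.42,"tz": -0.15,"turn": 0},{"tx": 0,"ty": 0.42,"tz": -0.15,"turn": 0},{"tx": 0,"ty": 0.42,"tz": -0.15,"turn": 0},{"tx": 0,"ty": 0.42,"tz": -0.15,"turn": 0}]'

```text
time_s: 10.68
eef_pos: [0.5463, -0.2126, 0.3565]
eef_rot: [-0.001, 0.989, 0.15, -0.001]
wrist_force: [-0.7, 1.3, 0.1]
opening: 1.0
```

```bash
python3 -c "
from h import *
p,d=snap('top','top5')
cv2.imwrite('pics/c11.png',cv2.resize(p[115:275,110:290][:,:,::-1],None,fx=4,fy=3.7,interpolation=cv2.INTER_CUBIC))
hsv=cv2.cvtColor(p,cv2.COLOR_RGB2HSV)
m=((hsv[...,0]>15)&(hsv[...,0]<30)&(hsv[...,1]>120)).astype(np.uint8);m[:125]=0;m[225:]=0;m[:,:160]=0;m[:,262:]=0
n,l,s,c=cv2.connectedComponentsWithStats(m)
for i in range(1,n):
  if s[i,4]>20:
    w=ray('top',*c[i],.168);r=w[:2]-O;print(s[i],c[i],w,r@ex,r@ey)
go(.55,.17,.3,0)
"
```

```text
[219 146  18  18 250] [227.536 154.42 ] [0.64349639 0.20124821 0.168     ] 0.09643297880284389 -0.12894947179709906
[226 175  19  18 242] [235.04545455 183.62809917] [0.55370688 0.17405463 0.168     ] 0.002621380503689785 -0.12793334595343256
pos [ 0.5462 -0.2108  0.357 ] yaw 17.39 tiltz [-0.0013  0.0013 -1.    ] q6 -0.87 F [ 0.1 -0.1 -0. ] op 1.004 t 10.7333
tx 0.1174 ty -0.3622 tz 0.0574 turn 17.39
```

View pics/top5.png

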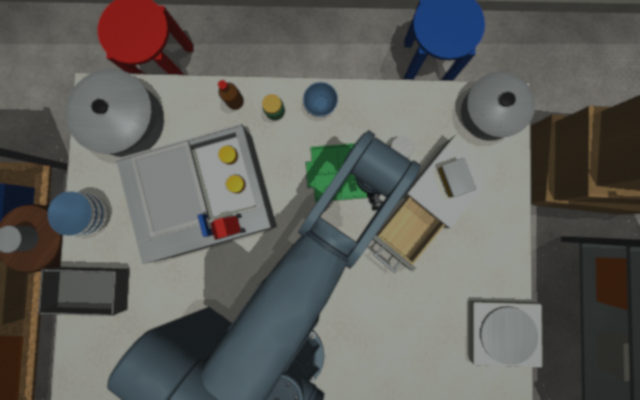

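View pics/c11.png

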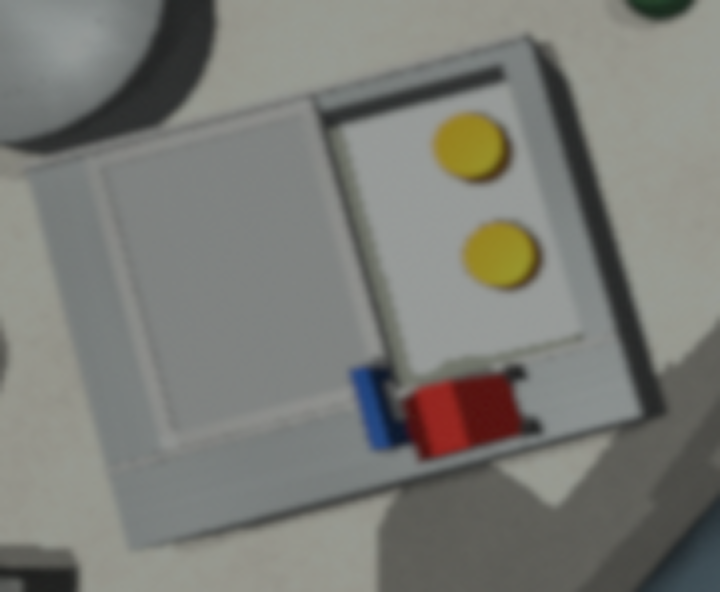

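```bash
python3 -c "
from h import *
go(.644,.201,.29,17.47)"
```

```text
pos [ 0.5462 -0.2108  0.357 ] yaw 17.39 tiltz [-0.0013  0.0013 -1.    ] q6 -0.87 F [ 0.1 -0.1 -0. ] op 1.004 t 10.7333
tx 0.2164 ty -0.3637 tz 0.0674 turn -0.08
```

Request:
move_arm --increments '[{"tx": 0.216,"ty": -0.364,"tz": 0,"turn": 0},{"tx": 0.216,"ty": -0.364,"tz": 0,"turn": 0},{"tx": 0.216,"ty": -0.364,"tz": 0,"turn": 0},{"tx": 0.216,"ty": -0.364,"tz": 0,"turn": 0},{"tx": 0.216,"ty": -0.364,"tz": 0,"turn": 0},{"tx": 0.216,"ty": -0.364,"tz": 0,"turn": 0},{"tx": 0.216,"ty": -0.364,"tz": 0,"turn": 0},{"tx": 0.216,"ty": -0.364,"tz": 0,"turn": 0},{"tx": 0.216,"ty": -0.364,"tz": 0,"turn": 0},{"tx": 0.216,"ty": -0.364,"tz": 0,"turn": 0},{"tx": 0.216,"ty": -0.364,"tz": 0,"turn": 0},{"tx": 0.216,"ty": -0.364,"tz": 0.067,"turn": 0},{"tx": 0.216,"ty": -0.364,"tz": 0.067,"turn": 0},{"tx": 0.216,"ty": -0.364,"tz": 0.067,"turn": 0},{"tx": 0.216,"ty": -0.364,"tz": 0.067,"turn": 0},{"tx": 0.216,"ty": -0.364,"tz": 0.067,"turn": 0},{"tx": 0.216,"ty": -0.364,"tz": 0.067,"turn": 0}]' --gripper 0.82

```text
time_s: 12.15
eef_pos: [0.644, 0.202, 0.2942]
eef_rot: [0.0, 0.988, 0.152, 0.002]
wrist_force: [0.2, 0.0, 0.2]
opening: 0.819
```

```bash
python3 -c "
from h import *
go(.644,.201,.132,17.47)"
```

```text
pos [0.644  0.202  0.2942] yaw 17.49 tiltz [ 4.7e-03  7.0e-04 -1.0e+00] q6 -0.18 F [0.2 0.  0.2] op 0.819 t 12.15
tx -0.0011 ty 0.0009 tz 0.1622 turn 0.02
```

Request:
move_arm --increments '[{"tx": -0.001,"ty": 0.001,"tz": 0.035,"turn": 0},{"tx": -0.001,"ty": 0.001,"tz": 0.07,"turn": 0},{"tx": -0.001,"ty": 0.001,"tz": 0.095,"turn": 0},{"tx": -0.001,"ty": 0.001,"tz": 0.115,"turn": 0},{"tx": -0.001,"ty": 0.001,"tz": 0.135,"turn": 0},{"tx": -0.001,"ty": 0.001,"tz": 0.15,"turn": 0},{"tx": -0.001,"ty": 0.001,"tz": 0.158,"turn": 0},{"tx": -0.001,"ty": 0.001,"tz": 0.158,"turn": 0},{"tx": -0.001,"ty": 0.001,"tz": 0.158,"turn": 0}]'

```text
time_s: 12.9
eef_pos: [0.6434, 0.2005, 0.1343]
eef_rot: [0.0, 0.988, 0.152, 0.001]
wrist_force: [-0.0, 0.1, 1.4]
opening: 0.818
```

```bash
python3 -c "
from h import *
go(.644,.201,.132,17.47)
p,d=snap('side','side6')
b=cv2.resize(p[60:190,220:380][:,:,::-1],None,fx=4.5,fy=4.5,interpolation=cv2.INTER_CUBIC)
cv2.imwrite('pics/c12.png',b)"
```

```text
pos [0.6434 0.2005 0.1343] yaw 17.47 tiltz [ 1.9e-03  3.0e-04 -1.0e+00] q6 -0.18 F [-0.   0.1  1.4] op 0.818 t 12.9
tx 0.0007 ty -0.0003 tz 0.0023 turn 0.00
```

View pics/c12.png

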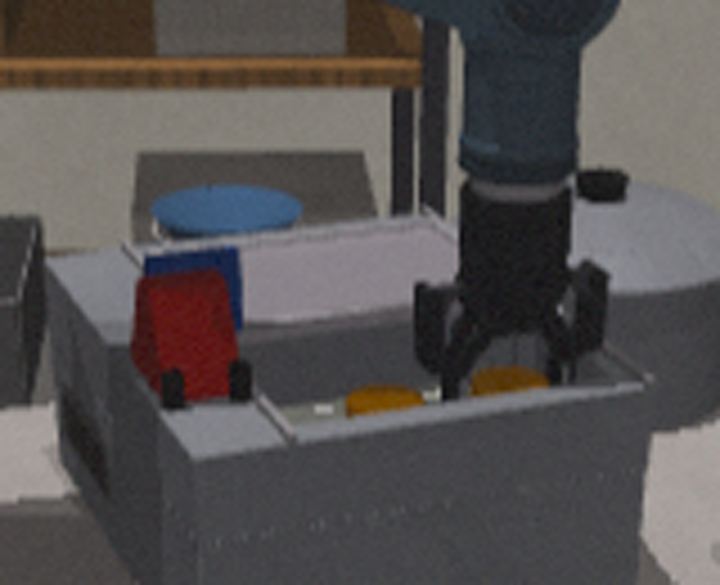

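Straddling the far puck; close.

Request:
move_arm --increments '[{"tx": 0,"ty": 0,"tz": 0,"turn": 0},{"tx": 0,"ty": 0,"tz": 0,"turn": 0},{"tx": 0,"ty": 0,"tz": 0,"turn": 0},{"tx": 0,"ty": 0,"tz": 0,"turn": 0},{"tx": 0,"ty": 0,"tz": 0,"turn": 0},{"tx": 0,"ty": 0,"tz": 0,"turn": 0},{"tx": 0,"ty": 0,"tz": 0,"turn": 0},{"tx": 0,"ty": 0,"tz": 0,"turn": 0}]' --gripper 0

```text
time_s: 13.62
eef_pos: [0.6441, 0.2007, 0.1355]
eef_rot: [0.0, 0.988, 0.152, 0.002]
wrist_force: [0.7, -0.2, 6.1]
opening: 0.645
```

Request:
move_arm --increments '[{"tx": 0,"ty": 0,"tz": -0.02,"turn": 0},{"tx": 0,"ty": 0,"tz": -0.05,"turn": 0},{"tx": 0,"ty": 0,"tz": -0.08,"turn": 0},{"tx": 0,"ty": 0,"tz": -0.12,"turn": 0},{"tx": 0,"ty": 0,"tz": -0.16,"turn": 0},{"tx": 0,"ty": 0,"tz": -0.18,"turn": 0},{"tx": 0,"ty": 0,"tz": -0.18,"turn": 0},{"tx": 0,"ty": 0,"tz": -0.18,"turn": 0}]'

```text
time_s: 14.28
eef_pos: [0.6431, 0.2006, 0.3151]
eef_rot: [0.0, 0.988, 0.152, 0.002]
wrist_force: [0.1, 0.2, -0.9]
opening: 0.64
```

```bash
python3 -c "
from h import *
snap('side','side7')
p,d=snap('top','top7')
hsv=cv2.cvtColor(p,cv2.COLOR_RGB2HSV)
m=((hsv[...,0]>50)&(hsv[...,0]<75)&(hsv[...,1]>150))
print(P:=pts('top',d)[m].mean(0))
a=cv2.resize(p[125:220,285:400][:,:,::-1],None,fx=6,fy=6,interpolation=cv2.INTER_CUBIC);cv2.imwrite('pics/c13.png',a)
go(.615,-.148,.30,6.4)"
```

```text
[ 0.67992487 -0.12831909  0.00959893]
pos [0.6417 0.2004 0.3111] yaw 17.49 tiltz [-2.6e-03 -3.0e-04 -1.0e+00] q6 -0.18 F [ 0.4  0.1 -1.1] op 0.641 t 14.3833
tx -0.1301 ty 0.3243 tz 0.0113 turn 11.09
```

View pics/side7.png

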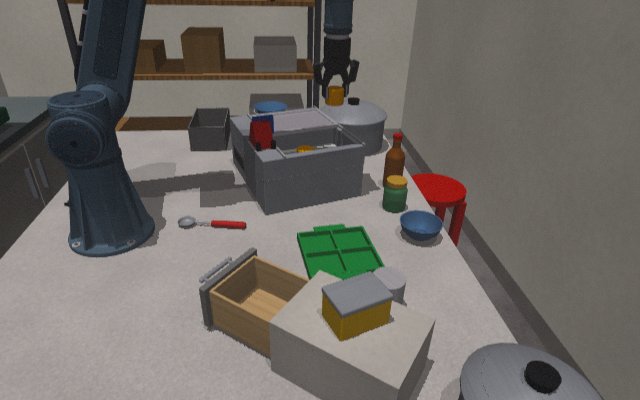

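View pics/c13.png

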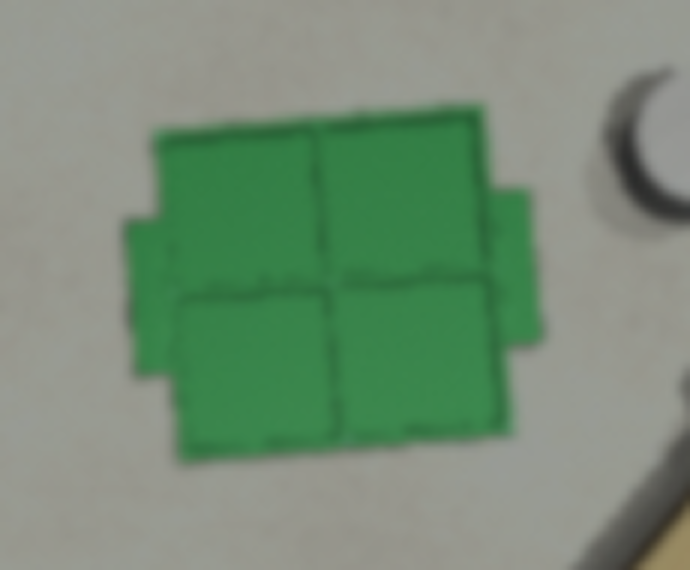

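```bash
python3 -c "
from h import *
def s(x,y,z): return ray('top',285+(x+.5)/6-.5,125+(y+.5)/6-.5,z)[:2]
c=np.array([s(157,132,.022),s(485,105,.022),s(512,435,.022),s(180,460,.022)]);C=c.mean(0)
print(c,C,np.linalg.norm(c-np.roll(c,-1,0),axis=1), s(333,282,.022))
for q in [(i,j) for i in(0,1,2,3) for j in ((i+1)%4,)]: 
  dd=c[q[1]]-c[q[0]];print(np.degrees(np.arctan2(dd[1],dd[0])))
X=(c[0]+c[1])/2-(c[2]+c[3])/2;yw=np.degrees(np.arctan2(X[1],X[0]));print('yaw',yw)
a=np.radians(yw);e1=np.array([np.cos(a),np.sin(a)]);e2=np.array([-e1[1],e1[0]])
for sx in(1,-1):
  for sy in(1,-1): print(sx,sy,C+.046*(sx*e1+sy*e2))
w=C+.046*(e1+e2)
go(*w,.10,yw)
"
```

```text
[[ 0.70058665 -0.04724065]
 [ 0.72071808 -0.23323519]
 [ 0.53324043 -0.25219285]
 [ 0.5141528  -0.06581996]] [ 0.61717449 -0.14962216] [0.18708084 0.18843371 0.18734778 0.18735734] [ 0.61726893 -0.14943161]
-83.822544552112
-174.22590132727896
95.84763492058279
5.691095548963114
yaw 5.732715983122188
1 1 [ 0.65834958 -0.09925738]
1 -1 [ 0.66753927 -0.19079726]
-1 1 [ 0.5668097  -0.10844707]
-1 -1 [ 0.57599939 -0.19998695]
pos [0.6417 0.2004 0.3111] yaw 17.49 tiltz [-2.6e-03 -3.0e-04 -1.0e+00] q6 -0.18 F [ 0.4  0.1 -1.1] op 0.641 t 14.3833
tx -0.0736 ty 0.2909 tz 0.2112 turn 11.75
```

Request:
move_arm --increments '[{"tx": -0.074,"ty": 0.291,"tz": 0,"turn": 11.75},{"tx": -0.074,"ty": 0.291,"tz": 0,"turn": 11.75},{"tx": -0.074,"ty": 0.291,"tz": 0,"turn": 11.75},{"tx": -0.074,"ty": 0.291,"tz": 0,"turn": 11.75},{"tx": -0.074,"ty": 0.291,"tz": 0,"turn": 11.75},{"tx": -0.074,"ty": 0.291,"tz": 0,"turn": 11.75},{"tx": -0.074,"ty": 0.291,"tz": 0,"turn": 11.75},{"tx": -0.074,"ty": 0.291,"tz": 0,"turn": 11.75},{"tx": -0.074,"ty": 0.291,"tz": 0.04,"turn": 11.75},{"tx": -0.074,"ty": 0.291,"tz": 0.08,"turn": 11.75},{"tx": -0.074,"ty": 0.291,"tz": 0.12,"turn": 11.75},{"tx": -0.074,"ty": 0.291,"tz": 0.16,"turn": 11.75},{"tx": -0.074,"ty": 0.291,"tz": 0.2,"turn": 11.75},{"tx": -0.074,"ty": 0.291,"tz": 0.21,"turn": 11.75},{"tx": -0.074,"ty": 0.291,"tz": 0.21,"turn": 11.75},{"tx": -0.074,"ty": 0.291,"tz": 0.21,"turn": 11.75}]'

```text
time_s: 15.72
eef_pos: [0.6593, -0.099, 0.1028]
eef_rot: [-0.0, 0.999, 0.05, -0.001]
wrist_force: [0.9, -0.2, -0.6]
opening: 0.64
```

```bash
python3 -c "
from h import *
go(.6583,-.0993,.025,5.73)
p,d=snap('side','side8')
cv2.imwrite('pics/c14.png',cv2.resize(p[150:300,260:440][:,:,::-1],None,fx=4,fy=4,interpolation=cv2.INTER_CUBIC))"
```

```text
pos [ 0.6593 -0.099   0.1028] yaw 5.75 tiltz [-1.2e-03  4.0e-04 -1.0e+00] q6 -0.43 F [ 0.9 -0.2 -0.6] op 0.64 t 15.7167
tx -0.0009 ty 0.0002 tz 0.0778 turn 0.02
```

View pics/c14.png

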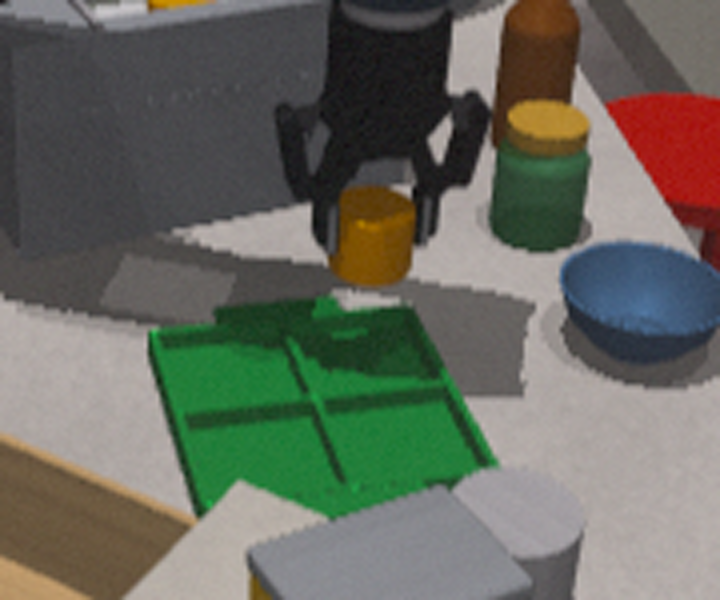

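Request:
move_arm --increments '[{"tx": -0.001,"ty": 0,"tz": 0.02,"turn": 0},{"tx": -0.001,"ty": 0,"tz": 0.04,"turn": 0},{"tx": -0.001,"ty": 0,"tz": 0.055,"turn": 0},{"tx": -0.001,"ty": 0,"tz": 0.065,"turn": 0},{"tx": -0.001,"ty": 0,"tz": 0.072,"turn": 0},{"tx": -0.001,"ty": 0,"tz": 0.076,"turn": 0},{"tx": -0.001,"ty": 0,"tz": 0.077,"turn": 0},{"tx": -0.001,"ty": 0,"tz": 0.077,"turn": 0},{"tx": -0.001,"ty": 0,"tz": 0.077,"turn": 0}]'

```text
time_s: 16.52
eef_pos: [0.659, -0.0996, 0.0267]
eef_rot: [0.0, 0.999, 0.05, 0.001]
wrist_force: [0.3, 0.8, -0.6]
opening: 0.639
```

Request:
move_arm --increments '[{"tx": 0,"ty": 0,"tz": 0.001,"turn": 0},{"tx": 0,"ty": 0,"tz": 0.0025,"turn": 0},{"tx": 0,"ty": 0,"tz": 0.0025,"turn": 0},{"tx": 0,"ty": 0,"tz": 0.0025,"turn": 0}]'

```text
time_s: 16.85
eef_pos: [0.6586, -0.0995, 0.0235]
eef_rot: [0.0, 0.999, 0.05, 0.0]
wrist_force: [0.4, 0.0, -0.3]
opening: 0.643
```

Request:
move_arm --increments '[{"tx": 0,"ty": 0,"tz": 0.0005,"turn": 0},{"tx": 0,"ty": 0,"tz": 0.0005,"turn": 0},{"tx": 0,"ty": 0,"tz": 0.0005,"turn": 0},{"tx": 0,"ty": 0,"tz": 0.0005,"turn": 0},{"tx": 0,"ty": 0,"tz": 0.0005,"turn": 0},{"tx": 0,"ty": 0,"tz": 0.0005,"turn": 0}]' --gripper 0.82

```text
time_s: 17.35
eef_pos: [0.6584, -0.0994, 0.0228]
eef_rot: [0.0, 0.999, 0.05, 0.0]
wrist_force: [0.0, 1.0, 0.2]
opening: 0.822
```

Request:
move_arm --increments '[{"tx": 0,"ty": 0,"tz": -0.02,"turn": 0},{"tx": 0,"ty": 0,"tz": -0.05,"turn": 0},{"tx": 0,"ty": 0,"tz": -0.09,"turn": 0},{"tx": 0,"ty": 0,"tz": -0.13,"turn": 0},{"tx": 0,"ty": 0,"tz": -0.17,"turn": 0},{"tx": 0,"ty": 0,"tz": -0.21,"turn": 0},{"tx": 0,"ty": 0,"tz": -0.25,"turn": 0},{"tx": 0,"ty": 0,"tz": -0.28,"turn": 0},{"tx": 0,"ty": 0,"tz": -0.28,"turn": 0},{"tx": 0,"ty": 0,"tz": -0.28,"turn": 0}]'

```text
time_s: 18.18
eef_pos: [0.6595, -0.0997, 0.3061]
eef_rot: [0.001, 0.999, 0.05, 0.003]
wrist_force: [0.9, 0.2, -1.0]
opening: 0.821
```

```bash
python3 -c "
from h import *
go(.5540,.1735,.30,17.47)
p,d=snap('side','side9')
cv2.imwrite('pics/c15.png',cv2.resize(p[100:300,220:440][:,:,::-1],None,fx=3,fy=3,interpolation=cv2.INTER_CUBIC))"
```

```text
pos [ 0.6595 -0.0997  0.3061] yaw 5.74 tiltz [ 0.0054 -0.0019 -1.    ] q6 -0.43 F [ 0.9  0.2 -1. ] op 0.821 t 18.1833
tx -0.0776 ty -0.2824 tz 0.0050 turn -11.73
```

View pics/c15.png

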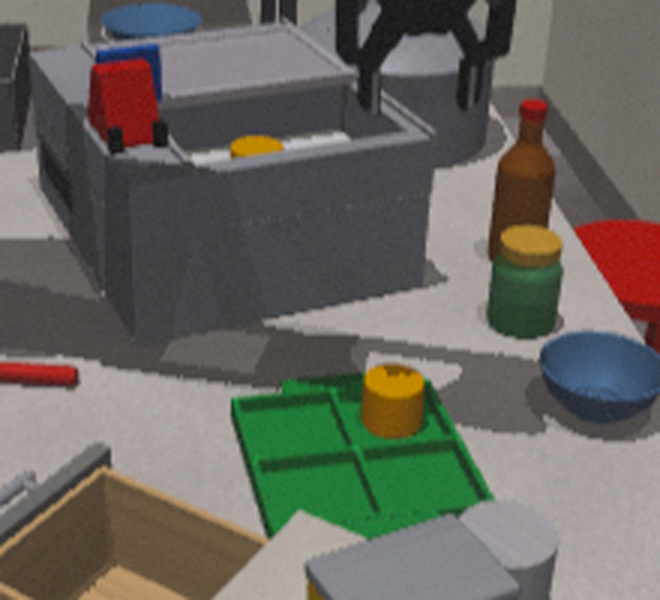

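Placed upright in the (+,+) well; hatch still propped. Next puck.

Request:
move_arm --increments '[{"tx": -0.078,"ty": -0.282,"tz": 0,"turn": -11.75},{"tx": -0.078,"ty": -0.282,"tz": 0,"turn": -11.75},{"tx": -0.078,"ty": -0.282,"tz": 0,"turn": -11.75},{"tx": -0.078,"ty": -0.282,"tz": 0,"turn": -11.75},{"tx": -0.078,"ty": -0.282,"tz": 0,"turn": -11.75},{"tx": -0.078,"ty": -0.282,"tz": 0,"turn": -11.75},{"tx": -0.078,"ty": -0.282,"tz": 0,"turn": -11.75},{"tx": -0.078,"ty": -0.282,"tz": 0,"turn": -11.75},{"tx": -0.078,"ty": -0.282,"tz": 0,"turn": -11.75},{"tx": -0.078,"ty": -0.282,"tz": 0,"turn": -11.75},{"tx": -0.078,"ty": -0.282,"tz": 0,"turn": -11.75},{"tx": -0.078,"ty": -0.282,"tz": 0,"turn": -11.75}]' --gripper 0.82

```text
time_s: 19.23
eef_pos: [0.5529, 0.172, 0.302]
eef_rot: [0.0, 0.989, 0.151, -0.001]
wrist_force: [0.4, 0.6, 0.4]
opening: 0.816
```

```bash
python3 -c "
from h import *
go(.5540,.1735,.134,17.47)"
```

```text
pos [0.5529 0.172  0.302 ] yaw 17.37 tiltz [-1.2e-03 -4.0e-04 -1.0e+00] q6 -0.21 F [0.4 0.6 0.4] op 0.816 t 19.2333
tx 0.0017 ty -0.0011 tz 0.1680 turn -0.10
```

Request:
move_arm --increments '[{"tx": 0.001,"ty": -0.001,"tz": 0.035,"turn": 0},{"tx": 0.001,"ty": -0.001,"tz": 0.07,"turn": 0},{"tx": 0.001,"ty": -0.001,"tz": 0.1,"turn": 0},{"tx": 0.001,"ty": -0.001,"tz": 0.125,"turn": 0},{"tx": 0.001,"ty": -0.001,"tz": 0.145,"turn": 0},{"tx": 0.001,"ty": -0.001,"tz": 0.16,"turn": 0},{"tx": 0.001,"ty": -0.001,"tz": 0.168,"turn": 0},{"tx": 0.001,"ty": -0.001,"tz": 0.168,"turn": 0},{"tx": 0.001,"ty": -0.001,"tz": 0.168,"turn": 0}]'

```text
time_s: 19.98
eef_pos: [0.5536, 0.1739, 0.1349]
eef_rot: [0.0, 0.988, 0.151, -0.0]
wrist_force: [-0.4, -0.1, 0.3]
opening: 0.817
```

Request:
move_arm --increments '[{"tx": 0,"ty": 0,"tz": 0,"turn": 0},{"tx": 0,"ty": 0,"tz": 0,"turn": 0},{"tx": 0,"ty": 0,"tz": 0,"turn": 0},{"tx": 0,"ty": 0,"tz": 0,"turn": 0},{"tx": 0,"ty": 0,"tz": 0,"turn": 0},{"tx": 0,"ty": 0,"tz": 0,"turn": 0},{"tx": 0,"ty": 0,"tz": 0,"turn": 0},{"tx": 0,"ty": 0,"tz": 0,"turn": 0}]' --gripper 0

```text
time_s: 20.65
eef_pos: [0.5546, 0.1746, 0.1367]
eef_rot: [0.0, 0.988, 0.152, 0.002]
wrist_force: [1.0, -0.8, 6.4]
opening: 0.64
```

Request:
move_arm --increments '[{"tx": 0,"ty": 0,"tz": -0.02,"turn": 0},{"tx": 0,"ty": 0,"tz": -0.05,"turn": 0},{"tx": 0,"ty": 0,"tz": -0.08,"turn": 0},{"tx": 0,"ty": 0,"tz": -0.12,"turn": 0},{"tx": 0,"ty": 0,"tz": -0.16,"turn": 0},{"tx": 0,"ty": 0,"tz": -0.18,"turn": 0},{"tx": 0,"ty": 0,"tz": -0.18,"turn": 0},{"tx": 0,"ty": 0,"tz": -0.18,"turn": 0}]'

```text
time_s: 21.32
eef_pos: [0.5536, 0.1748, 0.3162]
eef_rot: [0.0, 0.988, 0.152, 0.001]
wrist_force: [-0.7, 0.0, -2.5]
opening: 0.636
```

```bash
python3 -c "
from h import *
snap('side','side10')
p,d=snap('top','top10')
cv2.imwrite('pics/c16.png',cv2.resize(p[125:220,285:400][:,:,::-1],None,fx=6,fy=6,interpolation=cv2.INTER_CUBIC))
go(.5668,-.1084,.10,5.73)"
```

```text
pos [0.5522 0.1746 0.3129] yaw 17.49 tiltz [-3.1e-03 -3.0e-04 -1.0e+00] q6 -0.2 F [ 0.3 -0.5 -2.5] op 0.64 t 21.4167
tx -0.0705 ty 0.2744 tz 0.2129 turn 11.76
```

View pics/c16.png

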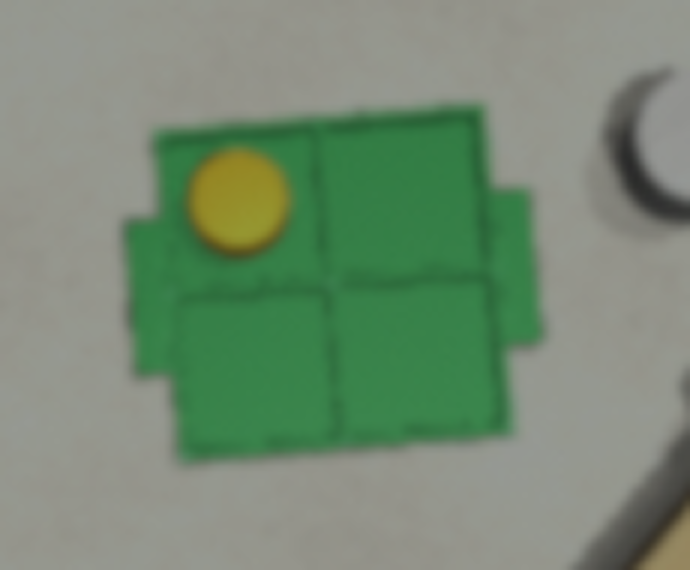

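View pics/side10.png

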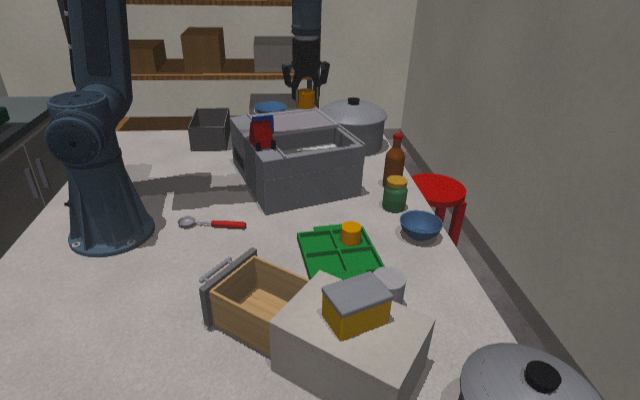

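Request:
move_arm --increments '[{"tx": -0.0705,"ty": 0.2745,"tz": 0,"turn": 11.75},{"tx": -0.0705,"ty": 0.2745,"tz": 0,"turn": 11.75},{"tx": -0.0705,"ty": 0.2745,"tz": 0,"turn": 11.75},{"tx": -0.0705,"ty": 0.2745,"tz": 0,"turn": 11.75},{"tx": -0.0705,"ty": 0.2745,"tz": 0,"turn": 11.75},{"tx": -0.0705,"ty": 0.2745,"tz": 0,"turn": 11.75},{"tx": -0.0705,"ty": 0.2745,"tz": 0,"turn": 11.75},{"tx": -0.0705,"ty": 0.2745,"tz": 0,"turn": 11.75},{"tx": -0.0705,"ty": 0.2745,"tz": 0.04,"turn": 11.75},{"tx": -0.0705,"ty": 0.2745,"tz": 0.08,"turn": 11.75},{"tx": -0.0705,"ty": 0.2745,"tz": 0.12,"turn": 11.75},{"tx": -0.0705,"ty": 0.2745,"tz": 0.16,"turn": 11.75},{"tx": -0.0705,"ty": 0.2745,"tz": 0.2,"turn": 11.75},{"tx": -0.0705,"ty": 0.2745,"tz": 0.212,"turn": 11.75},{"tx": -0.0705,"ty": 0.2745,"tz": 0.212,"turn": 11.75},{"tx": -0.0705,"ty": 0.2745,"tz": 0.212,"turn": 11.75}]'

```text
time_s: 22.75
eef_pos: [0.5682, -0.1079, 0.1026]
eef_rot: [-0.0, 0.999, 0.05, -0.001]
wrist_force: [0.6, 0.0, -0.5]
opening: 0.637
```

```bash
python3 -c "
from h import *
go(.5668,-.1084,.025,5.73)
p,d=snap('side','side11')
cv2.imwrite('pics/c17.png',cv2.resize(p[150:300,260:440][:,:,::-1],None,fx=4,fy=4,interpolation=cv2.INTER_CUBIC))"
```

```text
pos [ 0.5682 -0.1079  0.1026] yaw 5.75 tiltz [-1.7e-03  8.0e-04 -1.0e+00] q6 -0.49 F [ 0.6  0.  -0.5] op 0.637 t 22.75
tx -0.0013 ty 0.0004 tz 0.0776 turn 0.02
```

View pics/c17.png

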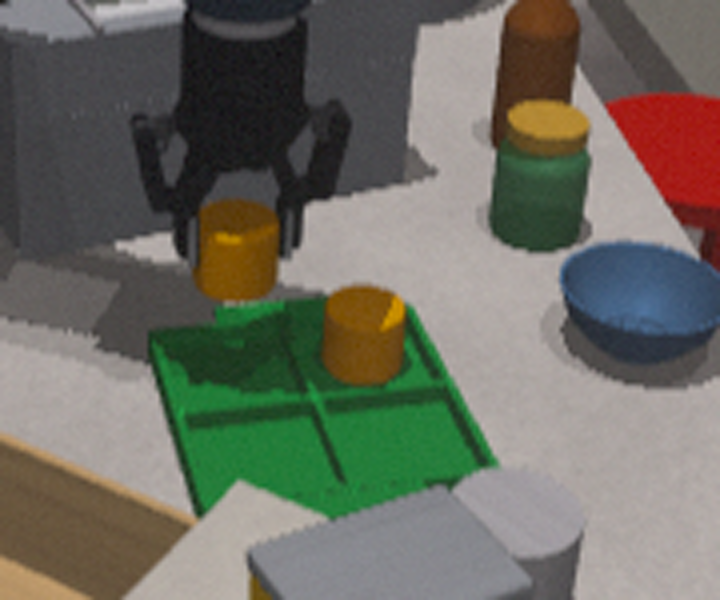

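Request:
move_arm --increments '[{"tx": -0.001,"ty": 0,"tz": 0.02,"turn": 0},{"tx": -0.001,"ty": 0,"tz": 0.04,"turn": 0},{"tx": -0.001,"ty": 0,"tz": 0.055,"turn": 0},{"tx": -0.001,"ty": 0,"tz": 0.065,"turn": 0},{"tx": -0.001,"ty": 0,"tz": 0.072,"turn": 0},{"tx": -0.001,"ty": 0,"tz": 0.076,"turn": 0},{"tx": -0.001,"ty": 0,"tz": 0.079,"turn": 0},{"tx": -0.001,"ty": 0,"tz": 0.079,"turn": 0},{"tx": -0.001,"ty": 0,"tz": 0.079,"turn": 0}]'

```text
time_s: 23.55
eef_pos: [0.5682, -0.1088, 0.0247]
eef_rot: [0.0, 0.999, 0.05, 0.001]
wrist_force: [-0.4, -0.3, 0.0]
opening: 0.638
```

Request:
move_arm --increments '[{"tx": 0,"ty": 0,"tz": 0.0005,"turn": 0},{"tx": 0,"ty": 0,"tz": 0.0005,"turn": 0},{"tx": 0,"ty": 0,"tz": 0.0005,"turn": 0}]'

```text
time_s: 23.8
eef_pos: [0.5683, -0.1088, 0.0247]
eef_rot: [0.0, 0.999, 0.05, 0.001]
wrist_force: [-2.9, 0.0, 5.2]
opening: 0.638
```

Contact with the well floor (5 N). Release and rise.

Request:
move_arm --increments '[{"tx": 0,"ty": 0,"tz": 0,"turn": 0},{"tx": 0,"ty": 0,"tz": 0,"turn": 0},{"tx": 0,"ty": 0,"tz": 0,"turn": 0},{"tx": 0,"ty": 0,"tz": 0,"turn": 0},{"tx": 0,"ty": 0,"tz": 0,"turn": 0},{"tx": 0,"ty": 0,"tz": 0,"turn": 0}]' --gripper 0.82

```text
time_s: 24.3
eef_pos: [0.5674, -0.1084, 0.0232]
eef_rot: [-0.0, 0.999, 0.05, -0.0]
wrist_force: [-0.1, -0.3, 0.7]
opening: 0.821
```

Request:
move_arm --increments '[{"tx": 0,"ty": 0,"tz": -0.02,"turn": 0},{"tx": 0,"ty": 0,"tz": -0.05,"turn": 0},{"tx": 0,"ty": 0,"tz": -0.09,"turn": 0},{"tx": 0,"ty": 0,"tz": -0.13,"turn": 0},{"tx": 0,"ty": 0,"tz": -0.17,"turn": 0},{"tx": 0,"ty": 0,"tz": -0.21,"turn": 0},{"tx": 0,"ty": 0,"tz": -0.25,"turn": 0},{"tx": 0,"ty": 0,"tz": -0.29,"turn": 0},{"tx": 0,"ty": 0,"tz": -0.33,"turn": 0},{"tx": 0,"ty": 0,"tz": -0.33,"turn": 0},{"tx": 0,"ty": 0,"tz": -0.33,"turn": 0}]'

```text
time_s: 25.22
eef_pos: [0.5687, -0.1089, 0.3568]
eef_rot: [0.001, 0.999, 0.05, 0.003]
wrist_force: [0.7, -1.0, -0.1]
opening: 0.816
```

```bash
python3 -c "
from h import *
p,d=snap('side','side12')
p,d=snap('top','top12')
go(.4202,.1911,.33,17.47)"
```

```text
pos [ 0.567  -0.1083  0.3522] yaw 5.74 tiltz [-1.3e-03  6.0e-04 -1.0e+00] q6 -0.49 F [-0.4 -0.4 -0.8] op 0.824 t 25.3167
tx -0.1161 ty -0.3125 tz 0.0226 turn -11.73
```

View pics/side12.png

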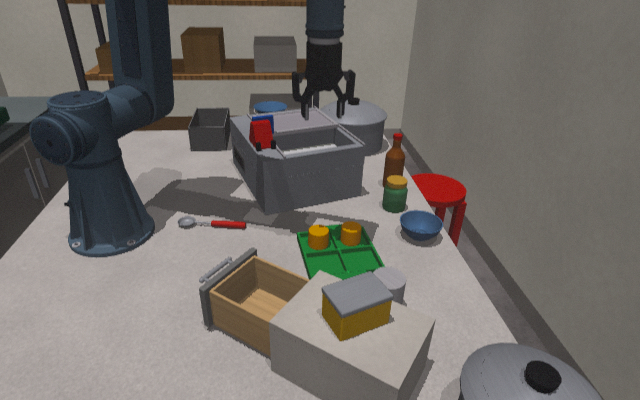

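View pics/top12.png

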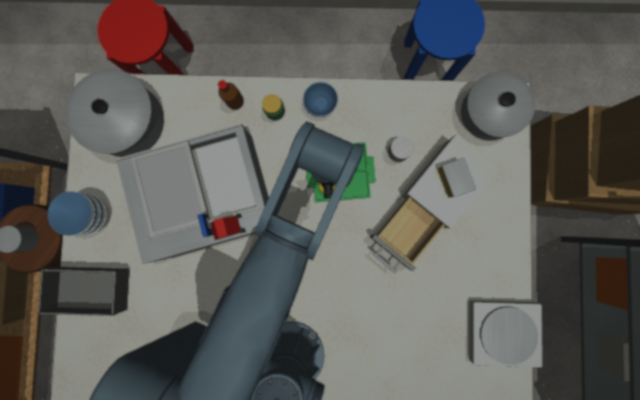

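Request:
move_arm --increments '[{"tx": -0.116,"ty": -0.3125,"tz": 0,"turn": -11.75},{"tx": -0.116,"ty": -0.3125,"tz": 0,"turn": -11.75},{"tx": -0.116,"ty": -0.3125,"tz": 0,"turn": -11.75},{"tx": -0.116,"ty": -0.3125,"tz": 0,"turn": -11.75},{"tx": -0.116,"ty": -0.3125,"tz": 0,"turn": -11.75},{"tx": -0.116,"ty": -0.3125,"tz": 0,"turn": -11.75},{"tx": -0.116,"ty": -0.3125,"tz": 0,"turn": -11.75},{"tx": -0.116,"ty": -0.3125,"tz": 0,"turn": -11.75},{"tx": -0.116,"ty": -0.3125,"tz": 0,"turn": -11.75},{"tx": -0.116,"ty": -0.3125,"tz": 0,"turn": -11.75},{"tx": -0.116,"ty": -0.3125,"tz": 0,"turn": -11.75},{"tx": -0.116,"ty": -0.3125,"tz": 0,"turn": -11.75},{"tx": -0.116,"ty": -0.3125,"tz": 0,"turn": -11.75}]' --gripper 1

```text
time_s: 26.4
eef_pos: [0.4213, 0.1896, 0.3526]
eef_rot: [0.0, 0.989, 0.151, -0.001]
wrist_force: [0.5, -0.1, -0.5]
opening: 0.998
```

```bash
python3 -c "
from h import *
go(.4202,.1908,.208,17.47)"
```

```text
pos [0.4213 0.1896 0.3526] yaw 17.34 tiltz [-1.3e-03 -5.0e-04 -1.0e+00] q6 -0.14 F [ 0.5 -0.1 -0.5] op 0.998 t 26.4
tx -0.0005 ty -0.0015 tz 0.1446 turn -0.13
```

Request:
move_arm --increments '[{"tx": -0.0005,"ty": -0.0015,"tz": 0.035,"turn": 0},{"tx": -0.0005,"ty": -0.0015,"tz": 0.065,"turn": 0},{"tx": -0.0005,"ty": -0.0015,"tz": 0.09,"turn": 0},{"tx": -0.0005,"ty": -0.0015,"tz": 0.115,"turn": 0},{"tx": -0.0005,"ty": -0.0015,"tz": 0.135,"turn": 0},{"tx": -0.0005,"ty": -0.0015,"tz": 0.1445,"turn": 0},{"tx": -0.0005,"ty": -0.0015,"tz": 0.1445,"turn": 0},{"tx": -0.0005,"ty": -0.0015,"tz": 0.1445,"turn": 0}]'

```text
time_s: 27.07
eef_pos: [0.4204, 0.1915, 0.2091]
eef_rot: [0.0, 0.988, 0.151, -0.0]
wrist_force: [0.0, -0.0, 1.1]
opening: 0.996
```

Request:
move_arm --increments '[{"tx": 0,"ty": 0,"tz": 0,"turn": 0},{"tx": 0,"ty": 0,"tz": 0,"turn": 0},{"tx": 0,"ty": 0,"tz": 0,"turn": 0},{"tx": 0,"ty": 0,"tz": 0,"turn": 0},{"tx": 0,"ty": 0,"tz": 0,"turn": 0},{"tx": 0,"ty": 0,"tz": 0,"turn": 0},{"tx": 0,"ty": 0,"tz": 0,"turn": 0},{"tx": 0,"ty": 0,"tz": 0,"turn": 0},{"tx": 0,"ty": 0,"tz": 0,"turn": 0},{"tx": 0,"ty": 0,"tz": 0,"turn": 0}]' --gripper 0

```text
time_s: 27.9
eef_pos: [0.4206, 0.1922, 0.2104]
eef_rot: [0.0, 0.988, 0.152, 0.001]
wrist_force: [-2.2, -2.1, 6.4]
opening: 0.625
```

```bash
python3 -c "
from h import *
go(.4202,.1908,.208,17.47)
p,d=snap('side','side13')
cv2.imwrite('pics/c18.png',cv2.resize(p[70:190,210:370][:,:,::-1],None,fx=4.5,fy=4.5,interpolation=cv2.INTER_CUBIC))"
```

```text
pos [0.4206 0.1922 0.2104] yaw 17.5 tiltz [ 2.2e-03 -1.0e-04 -1.0e+00] q6 -0.13 F [-2.2 -2.1  6.4] op 0.625 t 27.9
tx -0.0008 ty 0.0012 tz 0.0024 turn 0.03
```

View pics/c18.png

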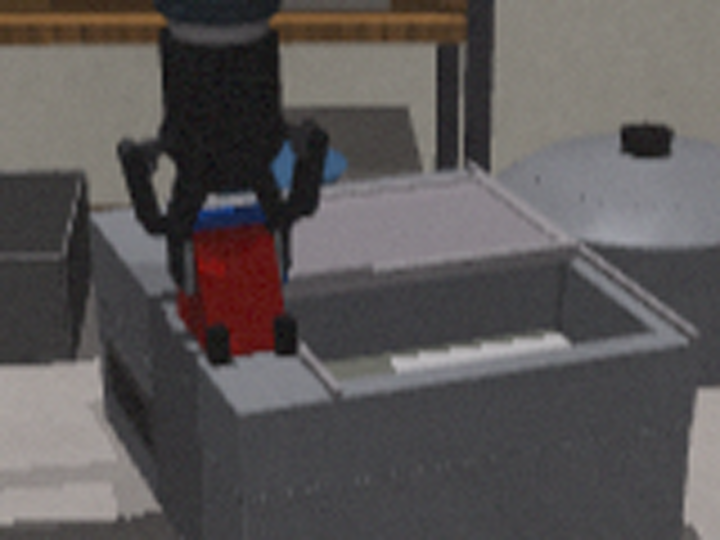

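Request:
move_arm --increments '[{"tx": 0,"ty": -0.002,"tz": -0.003,"turn": 0},{"tx": 0,"ty": -0.003,"tz": -0.01,"turn": 0},{"tx": 0,"ty": -0.004,"tz": -0.02,"turn": 0},{"tx": 0,"ty": -0.004,"tz": -0.03,"turn": 0},{"tx": 0,"ty": -0.004,"tz": -0.037,"turn": 0},{"tx": 0,"ty": -0.004,"tz": -0.039,"turn": 0},{"tx": 0,"ty": -0.004,"tz": -0.039,"turn": 0},{"tx": 0,"ty": -0.004,"tz": -0.039,"turn": 0}]'

```text
time_s: 28.62
eef_pos: [0.4193, 0.1961, 0.2486]
eef_rot: [-0.0, 0.988, 0.152, 0.001]
wrist_force: [1.4, -3.3, -1.8]
opening: 0.624
```

```bash
python3 -c "
from h import *
go(*ch(-.12,-.072),.248,17.47)
p,d=snap('side','side14')
cv2.imwrite('pics/c19.png',cv2.resize(p[70:190,210:370][:,:,::-1],None,fx=4.5,fy=4.5,interpolation=cv2.INTER_CUBIC))"
```

```text
pos [0.4193 0.1961 0.2486] yaw 17.48 tiltz [ 2.e-03  4.e-04 -1.e+00] q6 -0.13 F [ 1.4 -3.3 -1.8] op 0.624 t 28.6167
tx -0.0010 ty 0.0054 tz 0.0006 turn 0.01
```

View pics/c19.png

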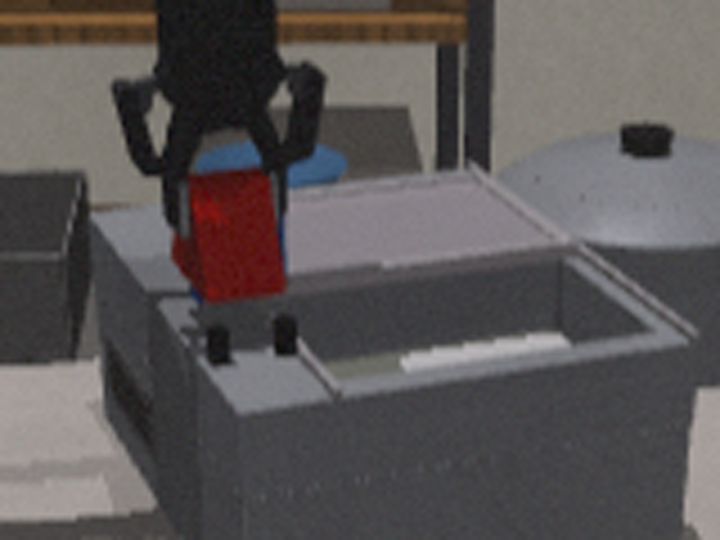

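Now ease the hatch shut by backing off along -y.

Request:
move_arm --increments '[{"tx": 0,"ty": 0.01,"tz": 0,"turn": 0},{"tx": 0,"ty": 0.02,"tz": 0,"turn": 0},{"tx": 0,"ty": 0.03,"tz": 0,"turn": 0},{"tx": 0,"ty": 0.04,"tz": 0,"turn": 0},{"tx": 0,"ty": 0.05,"tz": 0,"turn": 0},{"tx": 0,"ty": 0.06,"tz": 0,"turn": 0},{"tx": 0,"ty": 0.07,"tz": 0,"turn": 0},{"tx": 0,"ty": 0.08,"tz": 0,"turn": 0},{"tx": 0,"ty": 0.09,"tz": 0,"turn": 0},{"tx": 0,"ty": 0.1,"tz": 0,"turn": 0},{"tx": 0,"ty": 0.11,"tz": 0,"turn": 0},{"tx": 0,"ty": 0.12,"tz": 0,"turn": 0},{"tx": 0,"ty": 0.13,"tz": 0,"turn": 0},{"tx": 0,"ty": 0.14,"tz": 0,"turn": 0},{"tx": 0,"ty": 0.15,"tz": 0,"turn": 0},{"tx": 0,"ty": 0.16,"tz": 0,"turn": 0},{"tx": 0,"ty": 0.17,"tz": 0,"turn": 0},{"tx": 0,"ty": 0.18,"tz": 0,"turn": 0},{"tx": 0,"ty": 0.2,"tz": 0,"turn": 0},{"tx": 0,"ty": 0.22,"tz": 0,"turn": 0}]'

```text
time_s: 30.33
eef_pos: [0.485, -0.0146, 0.2478]
eef_rot: [-0.0, 0.988, 0.153, 0.0]
wrist_force: [0.2, 0.6, -2.8]
opening: 0.621
```

Request:
move_arm --increments '[{"tx": 0,"ty": 0.01,"tz": -0.03,"turn": 0},{"tx": 0,"ty": 0.02,"tz": -0.05,"turn": 0},{"tx": 0,"ty": 0.02,"tz": -0.05,"turn": 0},{"tx": 0,"ty": 0.02,"tz": -0.05,"turn": 0}]'

```text
time_s: 30.67
eef_pos: [0.4914, -0.0336, 0.2983]
eef_rot: [0.0, 0.988, 0.151, 0.001]
wrist_force: [-0.5, 0.8, -4.3]
opening: 0.626
```

```bash
python3 -c "
from h import *
p,d=snap('side','side15')
p,d=snap('top','top15')
go(.36,-.31,.32,38)
cv2.imwrite('pics/c20.png',cv2.resize(p[120:290,350:490][:,:,::-1],None,fx=3.5,fy=3.5,interpolation=cv2.INTER_CUBIC))"
```

```text
pos [ 0.4899 -0.0324  0.2961] yaw 17.5 tiltz [-0.0024  0.0011 -1.    ] q6 -0.61 F [-0.7  0.1 -3.8] op 0.626 t 30.7667
tx -0.2074 ty 0.2257 tz -0.0239 turn -20.50
```

View pics/side15.png

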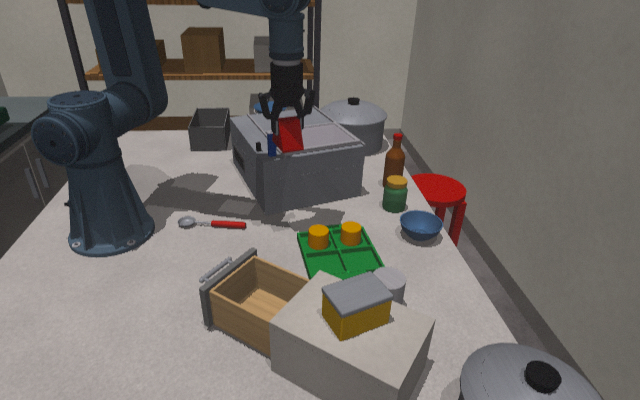

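View pics/c20.png

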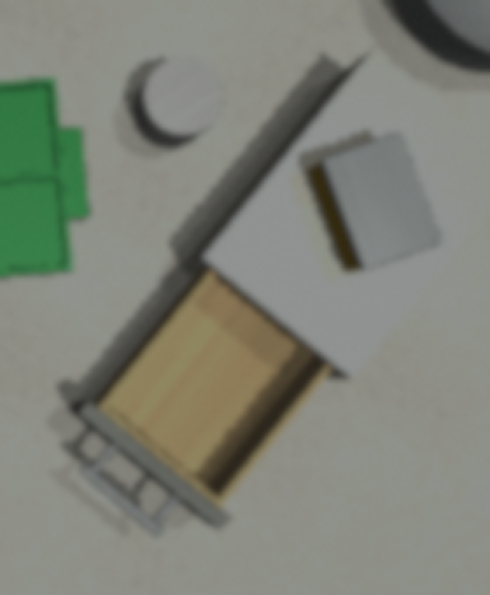

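```bash
python3 -c "
from h import *
def s(x,y,z): return ray('top',350+(x+.5)/3.5-.5,120+(y+.5)/3.5-.5,z)[:2]
A=s(205,262,.13);B=s(347,378,.13);D=s(368,52,.13)
ang=lambda v:np.degrees(np.arctan2(v[1],v[0]))
print(A,B,np.linalg.norm(A-B),'front',ang(A-B)-90,'side',ang(D-A))
print('face outer',s(62,385,.12),s(225,525,.12),ang(s(62,385,.12)-s(225,525,.12))-90,np.linalg.norm(s(62,385,.12)-s(225,525,.12)))
i1,i2,i3,i4=s(105,405,.108),s(215,492,.108),s(207,272,.108),s(328,368,.108)
print('inner top',i1,i2,np.linalg.norm(i1-i2),ang(i1-i2)-90,'walls',ang(i3-i1),ang(i4-i2))
print('wall mid',(i1+i2)/2)
h1,h2=s(60,470,.092),s(158,531,.092);print('handle',h1,h2,(h1+h2)/2,ang(h1-h2)-90,np.linalg.norm(h1-h2))
f=np.load('pics/top15.npz');P=pts('top',f['d']);z=P[...,2]
p=f['p'][190:290,350:450];cv2.imwrite('pics/c21.png',cv2.resize(p[:,:,::-1],None,fx=6,fy=6,interpolation=cv2.INTER_CUBIC))
m=(z>.08)&(z<.122);m[:190]=0;m[290:]=0;m[:,:355]=0;m[:,430:]=0
print(m.sum())
"
```

```text
[ 0.53723108 -0.36218134] [ 0.43744436 -0.48896965] 0.1613464140885134 front -38.20395332425873 side -36.645906682099756
face outer [ 0.4241649  -0.23765843] [ 0.30442156 -0.38453328] -39.189487656564445 0.18950115561172062
inner top [ 0.40720176 -0.2777176 ] [ 0.33232385 -0.37752051] 0.12476907403129296 -36.87934923440169 walls -36.33279136019607 -41.38648540293353
wall mid [ 0.36976281 -0.32761905]
handle [ 0.34692647 -0.23968113] [ 0.29467763 -0.3293895 ] [ 0.32080205 -0.28453531] -30.21779873889487 0.10381489505154055
757
```

View pics/c21.png

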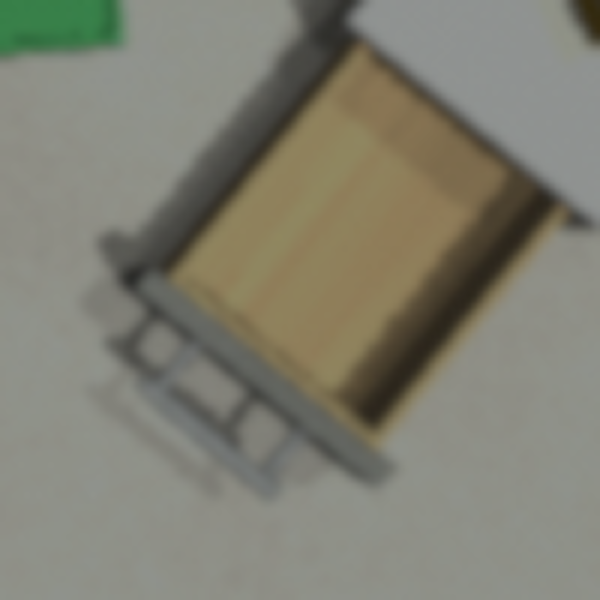

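```bash
python3 -c "
from h import *
def s(x,y,z): return ray('top',350+(x+.5)/6-.5,190+(y+.5)/6-.5,z)[:2]
ang=lambda v:np.degrees(np.arctan2(v[1],v[0]))
for z in(.115,):
  a,b,c,e=s(165,275,z),s(395,465,z),s(140,288,z),s(375,485,z)
  print('inner edge',a,b,np.linalg.norm(a-b),ang(a-b)-90);print('outer',c,e,np.linalg.norm(c-e),ang(c-e)-90)
f=(a+b+c+e)/4;print('face ctr',f)
h1,h2=s(145,380,.092),s(275,492,.092);h=(h1+h2)/2;print('handle',h1,h2,h,ang(h1-h2)-90)
t=np.radians(-37.9);X=np.array([np.cos(t),np.sin(t)]);Y=np.array([-X[1],X[0]])
U=s(357,25,.13);V=s(590,225,.13);print(U,V,ang(U-V)-90,np.linalg.norm(U-V))
for n,q in dict(face=f,A=U,B=V).items(): print(n,(q-h)@X,(q-h)@Y)
# carrier of targets
for k in(.115,.164): print(k,h+k*X)
# interior walls: left wall inner top / right wall
for q in (s(178,278,.108),s(375,430,.108)): print('wall',(q-h)@X,(q-h)@Y)
"
```

```text
inner edge [ 0.40691905 -0.26892625] [ 0.3119909  -0.39000946] 0.15385869429342477 -38.096129727035084
outer [ 0.39978164 -0.2559919 ] [ 0.30140408 -0.37976993] 0.15811118275961947 -38.47733126122035
face ctr [ 0.35502392 -0.32367438]
handle [ 0.35075779 -0.26174788] [ 0.29402726 -0.33139472] [ 0.32239253 -0.2965713 ] -39.16438709063536
[ 0.53965442 -0.36486063] [ 0.43910085 -0.48627609] -39.630796761668236 0.15764750004643371
face 0.04239793509831693 -0.0013416311515558378
A 0.21338702903560344 0.07957474408720201
B 0.20862552149313363 -0.07800083243661504
0.115 [ 0.4131372 -0.3672141]
0.164 [ 0.45180232 -0.39731407]
wall 0.05318493759288552 0.06682514636255917
wall 0.05706151154352562 -0.06222480951634905
```

```bash
python3 -c "
from h import *
go(.4244,-.3772,.20,-38.3)"
```

```text
pos [ 0.4899 -0.0324  0.2961] yaw 17.5 tiltz [-0.0024  0.0011 -1.    ] q6 -0.61 F [-0.7  0.1 -3.8] op 0.626 t 30.7667
tx -0.1659 ty 0.3094 tz 0.0959 turn 55.80
```

Request:
move_arm --increments '[{"tx": -0.166,"ty": 0.309,"tz": 0,"turn": 55.8},{"tx": -0.166,"ty": 0.309,"tz": 0,"turn": 55.8},{"tx": -0.166,"ty": 0.309,"tz": 0,"turn": 55.8},{"tx": -0.166,"ty": 0.309,"tz": 0,"turn": 55.8},{"tx": -0.166,"ty": 0.309,"tz": 0,"turn": 55.8},{"tx": -0.166,"ty": 0.309,"tz": 0,"turn": 55.8},{"tx": -0.166,"ty": 0.309,"tz": 0,"turn": 55.8},{"tx": -0.166,"ty": 0.309,"tz": 0,"turn": 55.8},{"tx": -0.166,"ty": 0.309,"tz": 0,"turn": 55.8},{"tx": -0.166,"ty": 0.309,"tz": 0,"turn": 55.8},{"tx": -0.166,"ty": 0.309,"tz": 0.04,"turn": 55.8},{"tx": -0.166,"ty": 0.309,"tz": 0.08,"turn": 55.8},{"tx": -0.166,"ty": 0.309,"tz": 0.096,"turn": 55.8},{"tx": -0.166,"ty": 0.309,"tz": 0.096,"turn": 55.8},{"tx": -0.166,"ty": 0.309,"tz": 0.096,"turn": 55.8},{"tx": -0.166,"ty": 0.309,"tz": 0.096,"turn": 55.8}]'

```text
time_s: 32.1
eef_pos: [0.4263, -0.3774, 0.2032]
eef_rot: [0.0, 0.945, -0.327, 0.001]
wrist_force: [0.4, -0.9, -3.8]
opening: 0.624
```

```bash
python3 -c "
from h import *
go(.4244,-.3772,.054,-38.3)
p,d=snap('side','side16');p2,d=snap('top','top16')
cv2.imwrite('pics/c22.png',cv2.resize(p[180:380,180:440][:,:,::-1],None,fx=3,fy=3,interpolation=cv2.INTER_CUBIC))"
```

```text
pos [ 0.4263 -0.3774  0.2032] yaw -38.22 tiltz [ 0.0014 -0.0014 -1.    ] q6 -0.27 F [ 0.4 -0.9 -3.8] op 0.624 t 32.1
tx -0.0019 ty 0.0010 tz 0.1492 turn 0.08
```

View pics/c22.png

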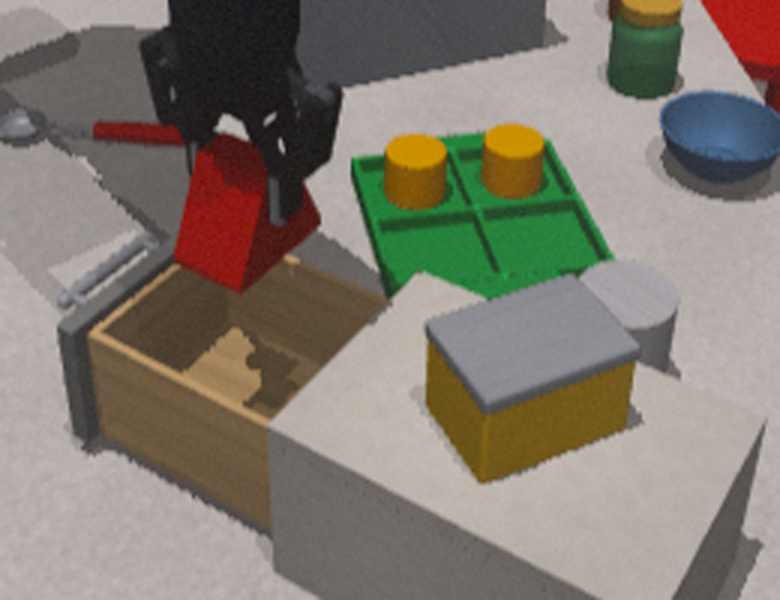

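View pics/top16.png

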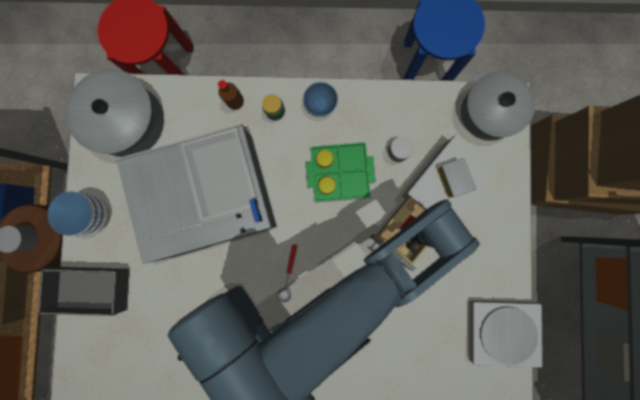

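Request:
move_arm --increments '[{"tx": -0.002,"ty": 0,"tz": 0.02,"turn": 0},{"tx": -0.002,"ty": 0,"tz": 0.04,"turn": 0},{"tx": -0.002,"ty": 0,"tz": 0.06,"turn": 0},{"tx": -0.002,"ty": 0,"tz": 0.08,"turn": 0},{"tx": -0.002,"ty": 0,"tz": 0.1,"turn": 0},{"tx": -0.002,"ty": 0,"tz": 0.12,"turn": 0},{"tx": -0.002,"ty": 0,"tz": 0.135,"turn": 0},{"tx": -0.002,"ty": 0,"tz": 0.142,"turn": 0},{"tx": -0.002,"ty": 0,"tz": 0.142,"turn": 0},{"tx": -0.002,"ty": 0,"tz": 0.142,"turn": 0}]'

```text
time_s: 33.03
eef_pos: [0.4244, -0.377, 0.061]
eef_rot: [0.0, 0.945, -0.328, 0.001]
wrist_force: [-0.0, -0.4, -3.3]
opening: 0.63
```

```bash
python3 -c "
from h import *
go(.4244,-.3772,.053,-38.3)
p,d=snap('side','side17')
cv2.imwrite('pics/c23.png',cv2.resize(p[180:380,180:440][:,:,::-1],None,fx=3,fy=3,interpolation=cv2.INTER_CUBIC))"
```

```text
pos [ 0.4244 -0.377   0.061 ] yaw -38.3 tiltz [ 0.001  -0.0014 -1.    ] q6 -0.27 F [-0.  -0.4 -3.3] op 0.63 t 33.0333
tx 0.0001 ty 0.0001 tz 0.0080 turn -0.00
```

View pics/c23.png

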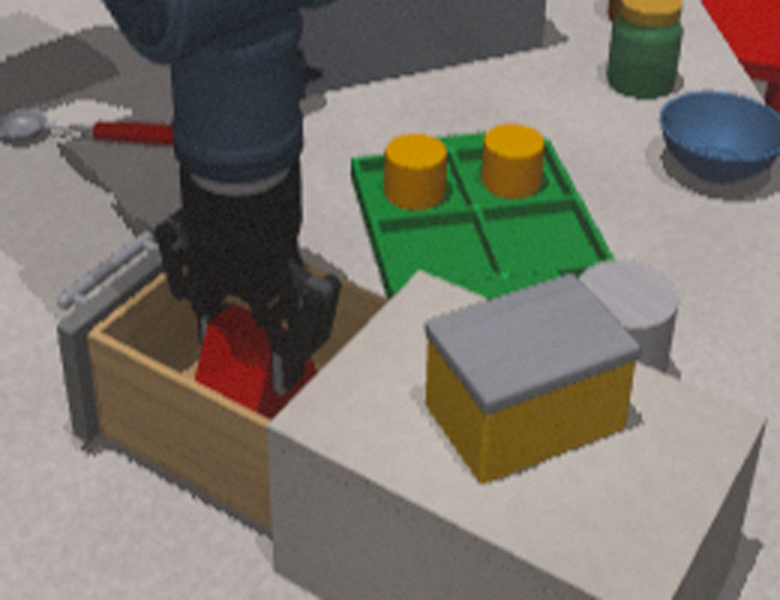

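Request:
move_arm --increments '[{"tx": 0,"ty": 0,"tz": 0.003,"turn": 0},{"tx": 0,"ty": 0,"tz": 0.006,"turn": 0},{"tx": 0,"ty": 0,"tz": 0.0085,"turn": 0},{"tx": 0,"ty": 0,"tz": 0.0085,"turn": 0},{"tx": 0,"ty": 0,"tz": 0.0085,"turn": 0}]'

```text
time_s: 33.5
eef_pos: [0.4246, -0.3772, 0.0524]
eef_rot: [0.001, 0.945, -0.328, 0.001]
wrist_force: [-0.2, -1.0, 3.3]
opening: 0.624
```

Touching the floor (wrist z changed from -3.3 to +3.3). Release partly and rise.

Request:
move_arm --increments '[{"tx": 0,"ty": 0,"tz": 0,"turn": 0},{"tx": 0,"ty": 0,"tz": 0,"turn": 0},{"tx": 0,"ty": 0,"tz": 0,"turn": 0},{"tx": 0,"ty": 0,"tz": 0,"turn": 0},{"tx": 0,"ty": 0,"tz": 0,"turn": 0},{"tx": 0,"ty": 0,"tz": 0,"turn": 0}]' --gripper 0.78

```text
time_s: 34.0
eef_pos: [0.4236, -0.3762, 0.0512]
eef_rot: [-0.0, 0.945, -0.328, -0.0]
wrist_force: [-0.4, 0.9, -0.2]
opening: 0.779
```

Request:
move_arm --increments '[{"tx": 0,"ty": 0,"tz": -0.02,"turn": 0},{"tx": 0,"ty": 0,"tz": -0.045,"turn": 0},{"tx": 0,"ty": 0,"tz": -0.08,"turn": 0},{"tx": 0,"ty": 0,"tz": -0.12,"turn": 0},{"tx": 0,"ty": 0,"tz": -0.16,"turn": 0},{"tx": 0,"ty": 0,"tz": -0.2,"turn": 0},{"tx": 0,"ty": 0,"tz": -0.2,"turn": 0},{"tx": 0,"ty": 0,"tz": -0.2,"turn": 0},{"tx": 0,"ty": 0,"tz": -0.2,"turn": 0}]'

```text
time_s: 34.75
eef_pos: [0.4235, -0.376, 0.2509]
eef_rot: [-0.0, 0.945, -0.328, -0.0]
wrist_force: [-0.8, 0.8, 0.8]
opening: 0.784
```

```bash
python3 -c "
from h import *
go(.2754,-.2594,.25,-38.3)
p,d=snap('side','side18')
cv2.imwrite('pics/c24.png',cv2.resize(p[180:380,180:440][:,:,::-1],None,fx=3,fy=3,interpolation=cv2.INTER_CUBIC))"
```

```text
pos [ 0.4235 -0.376   0.2509] yaw -38.31 tiltz [-2.e-04  3.e-04 -1.e+00] q6 -0.27 F [-0.8  0.8  0.8] op 0.784 t 34.75
tx -0.1885 ty 0.0003 tz 0.0009 turn -0.01
```

View pics/c24.png

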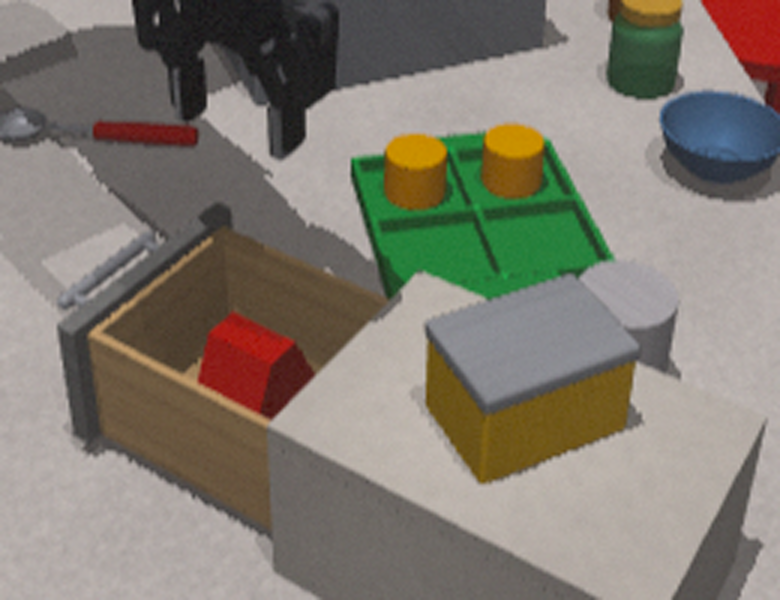

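Request:
move_arm --increments '[{"tx": -0.19,"ty": 0,"tz": 0,"turn": 0},{"tx": -0.19,"ty": 0,"tz": 0,"turn": 0},{"tx": -0.19,"ty": 0,"tz": 0,"turn": 0},{"tx": -0.19,"ty": 0,"tz": 0,"turn": 0},{"tx": -0.19,"ty": 0,"tz": 0,"turn": 0},{"tx": -0.19,"ty": 0,"tz": 0,"turn": 0},{"tx": -0.19,"ty": 0,"tz": 0.04,"turn": 0},{"tx": -0.19,"ty": 0,"tz": 0.08,"turn": 0},{"tx": -0.19,"ty": 0,"tz": 0.12,"turn": 0},{"tx": -0.19,"ty": 0,"tz": 0.15,"turn": 0},{"tx": -0.19,"ty": 0,"tz": 0.176,"turn": 0},{"tx": -0.19,"ty": 0,"tz": 0.176,"turn": 0},{"tx": -0.19,"ty": 0,"tz": 0.176,"turn": 0}]' --gripper 0

```text
time_s: 35.88
eef_pos: [0.2737, -0.2567, 0.0736]
eef_rot: [-0.002, 0.945, -0.328, -0.002]
wrist_force: [-0.0, -0.2, 0.3]
opening: 0.002
```

```bash
python3 -c "
from h import *
go(.3224+.152*.785,-.2966-.152*.62,.075,-38.3)
p,d=snap('side','side19')
cv2.imwrite('pics/c25.png',cv2.resize(p[180:380,160:420][:,:,::-1],None,fx=3,fy=3,interpolation=cv2.INTER_CUBIC))"
```

```text
pos [ 0.2737 -0.2567  0.0736] yaw -38.32 tiltz [-0.003   0.0055 -1.    ] q6 -0.4 F [-0.  -0.2  0.3] op 0.002 t 35.8833
tx 0.2150 ty 0.0011 tz -0.0026 turn -0.02
```

View pics/c25.png

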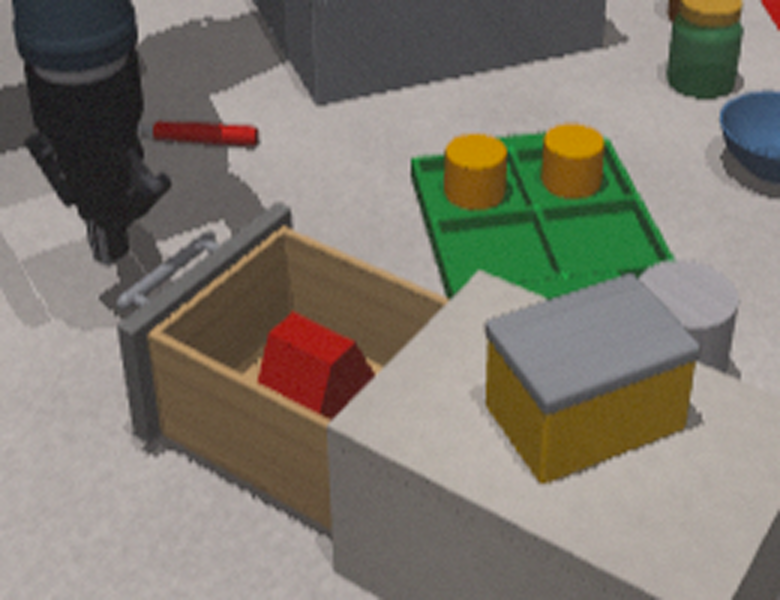

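Request:
move_arm --increments '[{"tx": 0,"ty": 0,"tz": 0,"turn": 90},{"tx": 0,"ty": 0,"tz": 0,"turn": 90},{"tx": 0,"ty": 0,"tz": 0,"turn": 90},{"tx": 0,"ty": 0,"tz": 0,"turn": 90},{"tx": 0,"ty": 0,"tz": 0,"turn": 90},{"tx": 0,"ty": 0,"tz": 0,"turn": 90},{"tx": 0,"ty": 0,"tz": 0,"turn": 90},{"tx": 0,"ty": 0,"tz": 0,"turn": 90},{"tx": 0,"ty": 0,"tz": 0,"turn": 90},{"tx": 0,"ty": 0,"tz": 0,"turn": 90},{"tx": 0,"ty": 0,"tz": 0,"turn": 90},{"tx": 0,"ty": 0,"tz": 0,"turn": 90},{"tx": 0,"ty": 0,"tz": 0,"turn": 90},{"tx": 0,"ty": 0,"tz": 0,"turn": 90},{"tx": 0,"ty": 0,"tz": 0,"turn": 90},{"tx": 0,"ty": 0,"tz": 0,"turn": 90}]'

```text
time_s: 37.27
eef_pos: [0.2752, -0.2593, 0.0764]
eef_rot: [0.0, -0.437, 0.899, -0.001]
wrist_force: [0.0, 0.8, 0.1]
opening: -0.0
```

```bash
python3 -c "
from h import *
go(.3224+.156*.785,-.2966-.156*.62,.078,-128.3)"
```

```text
pos [ 0.2752 -0.2593  0.0764] yaw -128.18 tiltz [ 0.0011 -0.002  -1.    ] q6 1.16 F [0.  0.8 0.1] op -0.0 t 37.2667
tx 0.0004 ty -0.2162 tz -0.0012 turn 0.12
```

Request:
move_arm --increments '[{"tx": 0,"ty": -0.01,"tz": 0,"turn": 0},{"tx": 0,"ty": -0.02,"tz": 0,"turn": 0},{"tx": 0,"ty": -0.03,"tz": 0,"turn": 0},{"tx": 0,"ty": -0.04,"tz": 0,"turn": 0},{"tx": 0,"ty": -0.048,"tz": 0,"turn": 0},{"tx": 0,"ty": -0.056,"tz": 0,"turn": 0},{"tx": 0,"ty": -0.064,"tz": 0,"turn": 0},{"tx": 0,"ty": -0.072,"tz": 0,"turn": 0},{"tx": 0,"ty": -0.082,"tz": 0,"turn": 0},{"tx": 0,"ty": -0.092,"tz": 0,"turn": 0},{"tx": 0,"ty": -0.102,"tz": 0,"turn": 0},{"tx": 0,"ty": -0.112,"tz": 0,"turn": 0},{"tx": 0,"ty": -0.122,"tz": 0,"turn": 0},{"tx": 0,"ty": -0.132,"tz": 0,"turn": 0},{"tx": 0,"ty": -0.142,"tz": 0,"turn": 0},{"tx": 0,"ty": -0.152,"tz": 0,"turn": 0},{"tx": 0,"ty": -0.162,"tz": 0,"turn": 0},{"tx": 0,"ty": -0.172,"tz": 0,"turn": 0},{"tx": 0,"ty": -0.18,"tz": 0,"turn": 0},{"tx": 0,"ty": -0.18,"tz": 0,"turn": 0}]'

```text
time_s: 38.93
eef_pos: [0.4174, -0.3717, 0.0757]
eef_rot: [0.0, -0.436, 0.9, -0.001]
wrist_force: [-0.6, -0.3, 0.5]
opening: -0.004
```

```bash
python3 -c "
from h import *
go(.3224+.156*.785,-.2966-.156*.62,.078,-128.3)
p,d=snap('side','side20')
cv2.imwrite('pics/c26.png',cv2.resize(p[180:380,160:420][:,:,::-1],None,fx=3,fy=3,interpolation=cv2.INTER_CUBIC))"
```

```text
pos [ 0.4174 -0.3717  0.0757] yaw -128.31 tiltz [ 0.0014 -0.0019 -1.    ] q6 1.3 F [-0.6 -0.3  0.5] op -0.004 t 38.9333
tx -0.0001 ty -0.0349 tz -0.0022 turn -0.01
```

View pics/c26.png

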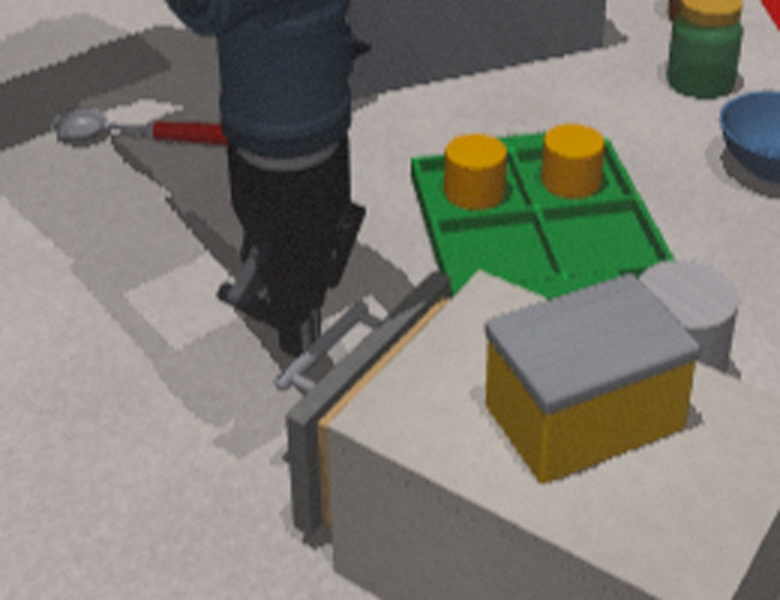

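Nearly shut; continue in small steps.

Request:
move_arm --increments '[{"tx": 0,"ty": -0.004,"tz": 0,"turn": 0},{"tx": 0,"ty": -0.008,"tz": 0,"turn": 0},{"tx": 0,"ty": -0.012,"tz": 0,"turn": 0},{"tx": 0,"ty": -0.014,"tz": 0,"turn": 0},{"tx": 0,"ty": -0.014,"tz": 0,"turn": 0}]'

```text
time_s: 39.4
eef_pos: [0.4273, -0.3792, 0.0754]
eef_rot: [0.0, -0.436, 0.9, -0.0]
wrist_force: [-1.1, 0.3, -0.8]
opening: 0.003
```

Request:
move_arm --increments '[{"tx": 0,"ty": -0.002,"tz": 0,"turn": 0},{"tx": 0,"ty": -0.004,"tz": 0,"turn": 0},{"tx": 0,"ty": -0.004,"tz": 0,"turn": 0}]'

```text
time_s: 39.65
eef_pos: [0.4303, -0.3816, 0.0755]
eef_rot: [0.0, -0.436, 0.9, -0.0]
wrist_force: [-0.5, -0.6, 1.1]
opening: -0.0
```

Request:
move_arm --increments '[{"tx": 0,"ty": -0.002,"tz": 0,"turn": 0},{"tx": 0,"ty": -0.003,"tz": 0,"turn": 0},{"tx": 0,"ty": -0.003,"tz": 0,"turn": 0}]'

```text
time_s: 39.9
eef_pos: [0.4326, -0.3833, 0.0753]
eef_rot: [0.0, -0.436, 0.9, -0.0]
wrist_force: [-1.0, -0.2, -0.1]
opening: 0.004
```

Request:
move_arm --increments '[{"tx": 0,"ty": -0.002,"tz": 0,"turn": 0},{"tx": 0,"ty": -0.003,"tz": 0,"turn": 0},{"tx": 0,"ty": -0.003,"tz": 0,"turn": 0}]'

```text
time_s: 40.15
eef_pos: [0.4349, -0.3851, 0.0753]
eef_rot: [0.0, -0.436, 0.9, -0.0]
wrist_force: [-0.5, -0.2, -0.4]
opening: 0.002
```

```bash
python3 -c "
from h import *
go(.3224+.156*.785,-.2966-.156*.62,.078,-128.3)
p,d=snap('side','side21')
cv2.imwrite('pics/c27.png',cv2.resize(p[180:380,160:420][:,:,::-1],None,fx=3,fy=3,interpolation=cv2.INTER_CUBIC))"
```

```text
pos [ 0.4349 -0.3851  0.0753] yaw -128.31 tiltz [ 2.e-04 -2.e-04 -1.e+00] q6 1.31 F [-0.5 -0.2 -0.4] op 0.002 t 40.15
tx 0.0003 ty -0.0129 tz -0.0027 turn -0.01
```

View pics/c27.png

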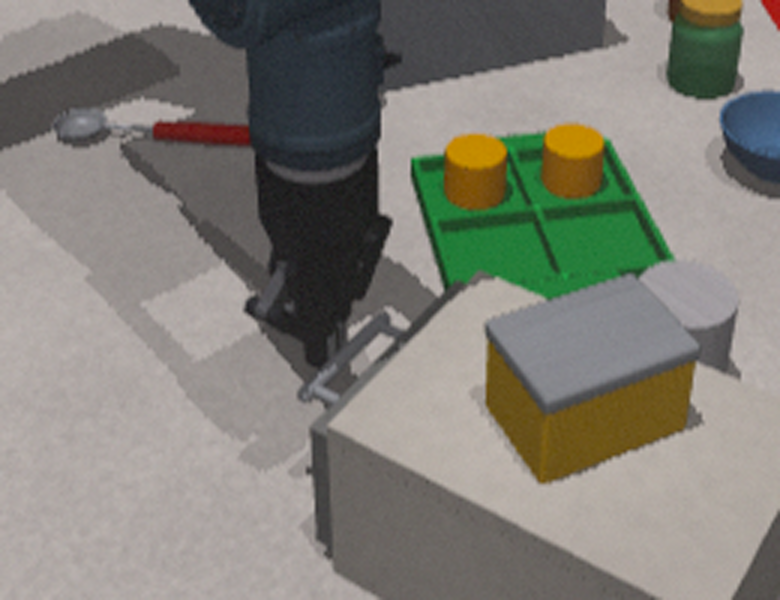

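Request:
move_arm --increments '[{"tx": 0,"ty": -0.002,"tz": 0,"turn": 0},{"tx": 0,"ty": -0.003,"tz": 0,"turn": 0},{"tx": 0,"ty": -0.003,"tz": 0,"turn": 0}]'

```text
time_s: 40.45
eef_pos: [0.4361, -0.3859, 0.0751]
eef_rot: [-0.001, -0.436, 0.9, 0.002]
wrist_force: [-5.6, 3.4, 4.6]
opening: 0.003
```

Request:
move_arm --increments '[{"tx": 0,"ty": -0.001,"tz": 0,"turn": 0},{"tx": 0,"ty": -0.002,"tz": 0,"turn": 0},{"tx": 0,"ty": -0.002,"tz": 0,"turn": 0}]'

```text
time_s: 40.7
eef_pos: [0.4361, -0.386, 0.075]
eef_rot: [-0.002, -0.436, 0.9, 0.004]
wrist_force: [-13.4, 8.5, 11.5]
opening: -0.001
```

Request:
move_arm --increments '[{"tx": 0,"ty": 0.005,"tz": 0,"turn": 0},{"tx": 0,"ty": 0.02,"tz": 0,"turn": 0},{"tx": 0,"ty": 0.05,"tz": 0,"turn": 0},{"tx": 0,"ty": 0.08,"tz": 0,"turn": 0},{"tx": 0,"ty": 0.08,"tz": -0.04,"turn": 0},{"tx": 0,"ty": 0.08,"tz": -0.08,"turn": 0},{"tx": 0,"ty": 0.08,"tz": -0.12,"turn": 0},{"tx": 0,"ty": 0.08,"tz": -0.16,"turn": 0},{"tx": 0,"ty": 0.08,"tz": -0.2,"turn": 0},{"tx": 0,"ty": 0.08,"tz": -0.24,"turn": 0},{"tx": 0,"ty": 0.08,"tz": -0.25,"turn": 0},{"tx": 0,"ty": 0.08,"tz": -0.25,"turn": 0},{"tx": 0,"ty": 0.08,"tz": -0.25,"turn": 0}]'

```text
time_s: 41.78
eef_pos: [0.3761, -0.3387, 0.3255]
eef_rot: [0.0, -0.436, 0.9, -0.001]
wrist_force: [0.8, 0.4, -1.2]
opening: -0.002
```

```bash
python3 -c "
from h import *
go(.4,0,.32,-128.3)
snap('side','side22');snap('top','top22')"
```

```text
pos [ 0.3761 -0.3387  0.3255] yaw -128.31 tiltz [ 0.0011 -0.0013 -1.    ] q6 1.27 F [ 0.8  0.4 -1.2] op -0.002 t 41.7833
tx -0.2806 ty 0.1912 tz 0.0050 turn -0.01
```

View pics/side22.png

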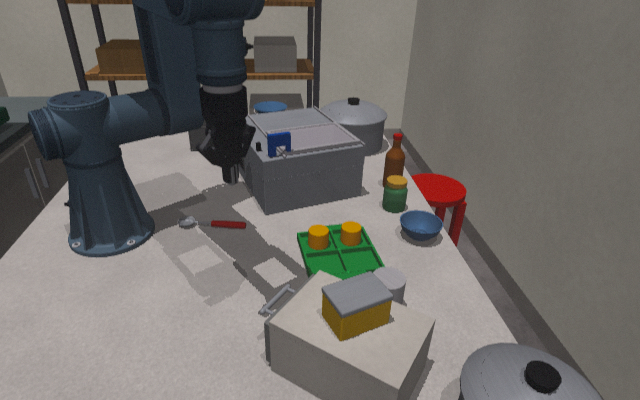

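View pics/top22.png

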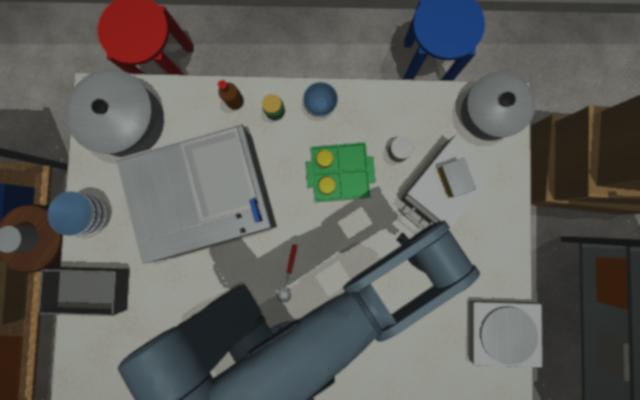

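```bash
python3 -c "
from h import *
for f in('top0','top22'):
  p=np.load('pics/%s.npz'%f)['p'];hsv=cv2.cvtColor(p,cv2.COLOR_RGB2HSV)
  m=(hsv[...,0]>100)&(hsv[...,0]<125)&(hsv[...,1]>150);m[:190]=0;m[230:]=0;m[:,:190]=0;m[:,275:]=0
  ys,xs=np.where(m);print(f,'paddle',xs.mean(),ys.mean(),m.sum())
p=np.load('pics/top22.npz')['p'];cv2.imwrite('pics/c28.png',cv2.resize(p[130:250,295:475][:,:,::-1],None,fx=4.4,fy=4.4,interpolation=cv2.INTER_CUBIC))
s=np.load('pics/side22.npz')['p'];cv2.imwrite('pics/c29.png',cv2.resize(s[210:380,240:440][:,:,::-1],None,fx=3.5,fy=3.5,interpolation=cv2.INTER_CUBIC))"
```

```text
top0 paddle 255.03225806451613 210.08602150537635 93
top22 paddle 254.94444444444446 209.87777777777777 90
```

View pics/c28.png

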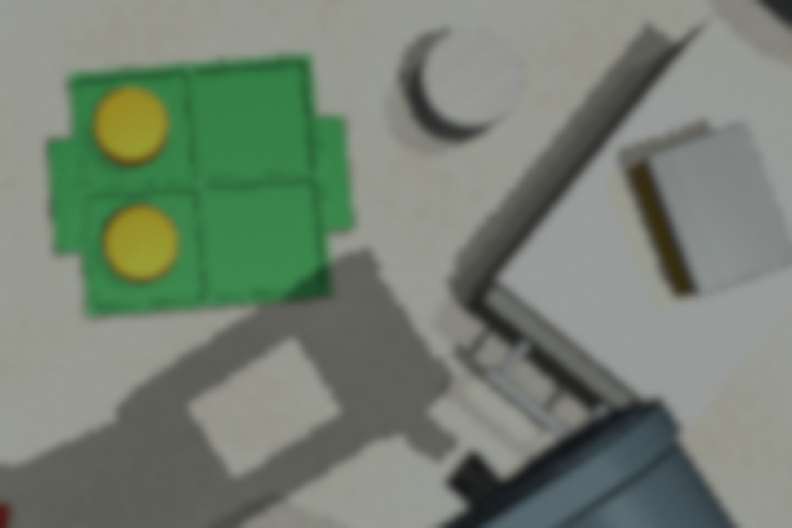

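View pics/c29.png

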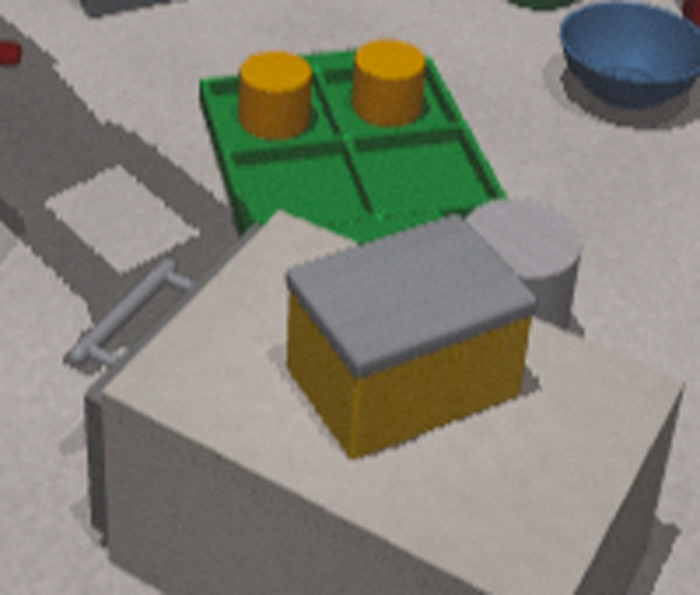

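All is in place: the hatch is shut with the paddle at its starting pixel, the drawer is at its stop, and the pucks stand in two wells. Handing in.

```bash
python3 -c "
from h import *
print(workorder.hand_in())"
```

```text
the job is handed in; nothing more can be done
None
```

The job is done and handed in at about 42 s of robot time; the hand-in gave no verdict.

I propped the hatch with the wedge and lowered both pucks (only two were there) into two wells of the carrier with the hatch still propped. I then eased the hatch shut with the wedge, stood the wedge in the drawer and pushed the drawer to its stop.

**Last checks:**
- **Hatch:** the paddle is within 0.3 px of where it started, so the hatch is shut.
- **Drawer:** it met a firm stop, with about 16 N sideways at the wrist. In the pictures its face sits against the unit.
- **Pucks and carrier:** both pucks are upright, one to a well, and I saw no sign that the carrier was knocked.
- **Can and tin:** they look unmoved in the pictures; I did not measure them.
- **Wedge:** I last saw it standing in the drawer before shutting it, and it cannot be seen now.

No check failed. The readings did differ by a few millimetres between methods: the box measured 2 to 5 mm too large, and the post positions were about 1 mm off. That was within what the moves could take.

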